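# Set the joint strip and hold the tile against it

### The arm

A 6-joint arm with a two-finger parallel gripper is mounted at the origin on a cart in front of the work surface, level with it; the furniture and walls round the work are solid. World frame = base frame: x ahead of the robot, y to its left, z up, the work surface at z = 0. Lengths are in m, angles in rad, forces in N, time in s.
With the tool pointing down it reaches from about 0.25 to 0.725 m from the base axis. Payload 4 kg.
Tool frame: the origin (TCP) lies on the centre line of the jaws, within the pads' length; the fingertips stand 17 mm ahead of it and the grasp point (between the pads) lies 2 mm behind it (r.tip_reach is the distance from the TCP to the fingertips, in m); z points along the fingers, y is the direction in which the jaws open and shut (so a half turn about z gives the same grasp; the last joint's range is limited). The gripper opens to 85 mm and grips with 20 to 120 N. Pads are 22 mm wide; open, the fingers measure 114 mm over their backs; the gripper's body (76 mm by 85 mm) begins 54 mm behind the grasp point. The pads swing forward as they close: fully open they stand 13 mm farther back than shut.
Start: joints at [-1.181, 0.241, 0.005, 1.335, 0, 1.571], TCP at [0.19, -0.462, 0.209] pointing down, gripper open.
Joint ranges: [-2.72, 2.72], [-1.05, 1.87], [-1.09, 1.28], [-1.99, 2.15], [-1.42, 1.44], [-3.14, 3.14]. Speed limits (rad/s): [2.79, 2.79, 3.14, 3.14, 3.14, 3.14].

### API

Orientations are given as [roll, pitch, yaw] about the fixed x, y, z axes, in that order (R = Rz(yaw) Ry(pitch) Rx(roll)).
In Python, from cell import r gives the robot as it stands.
- The arm moves only by the shell command python3 -m jog 'ROWS' [FORCE]. ROWS is JSON, one flat list of numbers, 7 for each row, row after row: the shift along the world's x, y, z in m, then the turn, a rotation vector about the world's x, y, z in degrees, then the opening, from 0 (shut) to 1 (fully open). A call has 1 to 8 rows; each row shifts and turns the commanded pose from where the row before left it; what a row does not reach is not made up. A row lasts 1/8 s, in which the tool goes at most 62.5 mm and 10.7 degrees, less where a joint would pass 70% of its speed; a pose out of reach is approached as far as the arm can. A call with a gripper value outside its range is refused whole. The fingers move at their own pace and stop on an object; FORCE is the grip in N (left out, the last holds). Time passes only in rows, so rows that do not move let the fingers close. It gives the time, the measured TCP pose, the force and the opening at its end, in the units of the state.
- r.sense(): the state, without advancing time (a new reading comes with each control period).
- r.snapshot(name): name is "side" or "top"; returns a dict with "img" (480x640x3 uint8, red, green, blue), "range_z" (480x640 float32, m along the optical axis (not along the pixel's ray), 0 where there is no reading), "camera_matrix" (3x3 intrinsics, pixels), "distortion" ([k1, k2, p1, p2, k3] as OpenCV has them; the pictures are not rectified), "rvec" (rotation vector, rad) and "tvec" (3), from world to camera coordinates, as OpenCV has them. Camera axes: x right, y down, z forward; pixel columns grow to the right and rows downward; lengths in m; the calibration is good to about 2 mm. A picture is of the moment at which its call begins.
- r.finish_job(): hands the job in, once; it reports no verdict.
Trained networks look in a picture, given as the dict that the camera call returned (one of the last four; its "shot" number tells which), for a name from the list of things; names that differ only in an ending like _2 or _b are one class to them, and where a whole thing is asked for, a point or a joint stands for the part that bears it (a point fixed in the world has none). Each returns a list of dicts, best first, with "confidence" (0 to 1); they miss things now and then, are a little off and sometimes report something else, mostly with a low value. They report only what shows in the picture. A call takes as long as a camera call. They do not tell look-alikes from the thing itself.
- r.find_in(picture, label): "bbox" ([left, top, right, bottom] as shares, 0 to 1, of the picture: columns of its width, rows of its height, round what is visible of it).
- r.masks_of(picture, label): "mask" (480x640 bool, what is visible of it) and "bbox" ([left, top, right, bottom] as shares, 0 to 1, of the picture: columns of its width, rows of its height, round what is visible of it).
The state is a dict: "clock": time; "joint_pos": joint angles; "qd": joint speeds; "tau": joint torques, N m; "eef_pos": TCP position; "tcp_rot": TCP orientation; "contact_force": force on the tool from outside, world axes, zero at the start; "torque": the same for the moment, N m; "grip_width": opening from 0.0 (shut) to 1.0 (fully open).
Only numpy, scipy, OpenCV 4.12 (cv2) and the standard library are available. Lean on these libraries where they do the work, as an engineer would, in place of code of your own. Each camera call takes 0.05 s, during which the arm holds its last target.

### The job

First take the steel weight off the tile and put it back in its own recess in the storage rack, the one it fits closely. Then slide the narrow loose wooden strip, lying flat, into whichever of the two gaps beside the tile is wide enough for it, until it backs at least two thirds of the tile's side, and let go of it. Last, push the tile sideways, flat on the jig, and finish while still holding it pressed firmly flush against the strip, with the strip tight against its cleat; leave the wider offcut alone.

Things in the scene. Friction and masses are not known exactly. Their poses are not given: they have to be found in the camera images.
- jig: Fixed plywood base of the spacing jig, 110 (x) x 204 (y) x 10 mm thick, lying on the worktop; origin: centre of its underside; z up. Its upper face is the bed on which tile and strip lie. Two wooden cleats are fixed on it, their centres 69 mm to either side of its centre along its own y; the gaps between tile and cleats run along its own x and are open at both ends. It may be turned up to 0.25 rad.
- thin_cleat: Fixed wooden cleat on the jig, 64 (jig's x) x 24 (jig's y) x 20 mm high; origin: centre of its underside, on the jig's upper face. It is on either the left or the right side of the tile, and because it is the thinner cleat the gap between it and the tile (25 to 29 mm) is the wide one.
- thick_cleat: Fixed wooden cleat on the jig on the other side of the tile, 64 x 54 x 20 mm high; origin: centre of its underside. The gap between it and the tile (10 to 14 mm) is too narrow for the strip.
- tile_mid (a point): Centre of the loose white square glass tile, 60 x 60 x 22 mm thick, 0.19 kg (up to 20 % more or less), lying flat on the jig between the cleats, square to the jig; axes along those of the jig. Its front and back sides (along x) are free, to be gripped across 60 mm from above. Its lower face is 11 mm below this point.
- weight_knob (a point): Middle of the gripping knob of the loose turned steel weight, 43 mm above its foot. The knob is 24 mm across and 14 mm high, its top 50 mm above the foot, over a neck of 16 mm; the foot is 40 mm across and 22 mm high. z is its axis. It starts upright on the tile; 0.18 to 0.33 kg.
- weight: The same steel weight, origin at the centre of the underside of its foot.
- small_holder: Fixed wooden block of the storage rack, 78 x 78 x 24 mm, with one round recess at its centre, 45 mm across and 14 mm deep (floor 10 mm above the origin): the weight's own place. Origin: centre of its underside, 6 mm above the worktop. It may be either of the two blocks in the rack.
- large_holder: The other fixed block of the rack, same outside size, with an empty recess 58 mm across and 14 mm deep, which belongs to a bigger weight.
- strip_mid (a point): Centre of the loose wooden strip that serves as spacer, 100 mm long (its own y) x 22 mm wide (its own x) x 14 mm thick (z), 0.03 kg; it lies flat on the worktop. Its middle is 7 mm above its lower face. It can be gripped across its width close to one end.
- strip: The same strip, origin at the centre of its underside.
- wide_offcut_mid (a point): Centre of a loose wider offcut of wood, 30 (x) x 85 (y) x 12 mm, that fits neither gap; to be left alone.
Not all that is in view belongs to the job. Of the things shaped like the part that bears tile_mid, the white one is meant. What is shaped like the weight but purple is not meant.

How it is judged:
On the way, in this order (a step that is already met when the one before it is completed fails the run):
1. the weight stands in its own recess, let go (horizontal distance between weight and small_holder below 0.004 m and z of weight in the frame of small_holder below 0.0125 m and angle between weight's own z axis and vertical below 0.06 rad and contact force between the fingers and weight below 0.2 N), for 0.2 s.
2. the strip lies flat in the wide gap, let go (horizontal distance between strip_mid and tile_mid below 0.066 m and horizontal distance between strip_mid and thin_cleat below 0.055 m and angle between the y axis of strip and the x axis of jig, either way round below 0.12 rad and z of strip_mid in the frame of jig below 0.0195 m and angle between strip's own z axis and vertical below 0.06 rad and x of strip_mid in the frame of tile_mid between -0.04 and 0.04 m and (y of strip_mid in the frame of jig between 0.025 and 0.058 m or y of strip_mid in the frame of jig between -0.058 and -0.025 m) and contact force between the fingers and strip below 0.1 N), for 0.2 s.
At the end, for the whole second after the job is handed in: Weight upright and free on the floor of the small recess (4 mm); strip flat in the wide gap, middle within 40 mm of the tile's, not held; robot holds the tile flat (0.06 rad), flush with the strip (0.05 rad), pressing it on the strip and the strip on its cleat with over 2 N (all of step 1 and all of step 2 and contact force between the fingers and tile above 2 N and contact force between tile and strip above 2 N and contact force between strip and thin_cleat above 2 N and angle between the x axis of strip and the y axis of tile_mid, either way round below 0.05 rad and angle between tile_mid's own z axis and vertical below 0.06 rad and z of tile_mid in the frame of jig below 0.0245 m); the arm keeps its last pose, push and grip.
It fails at once if the wider offcut is moved more than 20 mm (distance of wide_offcut_mid from where it was at the start of the episode above 0.02 m).
It also fails if it takes over 64 s, if anything falls off the work surface, if the arm or the gripper's body presses on something with over 40 N, if the wrist force passes 120 N, or if a joint passes its speed limit or range.

## Working session

There is one attempt and no reset: what is moved stays moved. The work goes in short steps, Python scripts to look and compute and a shell command to move; the robot and the scene stay as the last step left them, time stands still between calls to the robot, and variables do not carry over. Pictures are saved under pics/ and viewed, and the job is handed in when it is done.

```bash
ls; mkdir -p pics; cat > h.py <<'E'
import numpy as np, cv2
from cell import r
def snap(n,fn=None):
    p=r.snapshot(n)
    if fn: cv2.imwrite('pics/'+fn,p['img'][:,:,::-1])
    return p
def cloud(p):
    K=np.array(p['camera_matrix'],float);d=np.array(p['distortion'],float)
    R=cv2.Rodrigues(np.array(p['rvec'],float))[0];t=np.array(p['tvec'],float).reshape(3)
    v,u=np.mgrid[0:480,0:640]
    un=cv2.undistortPoints(np.stack([u,v],-1).reshape(-1,1,2).astype(np.float64),K,d).reshape(480,640,2)
    z=p['range_z']
    c=np.dstack([un[...,0]*z,un[...,1]*z,z])
    w=(c-t)@R
    w[z<=0]=np.nan
    return w
E
cat > a.py <<'E'
from h import *
for n in ['top','side']:
    p=snap(n,n+'0.png')
    w=cloud(p); np.save(n+'0.npy',w)
    for l in ['jig','thin_cleat','thick_cleat','tile_mid','weight','small_holder','large_holder','strip','wide_offcut_mid']:
        for m in r.masks_of(p,l):
            q=w[m['mask']]; q=q[~np.isnan(q[:,0])]
            b=m['bbox']
            print(n,l,round(m['confidence'],2),[int(b[0]*640),int(b[1]*480),int(b[2]*640),int(b[3]*480)],np.round(np.median(q,0),3) if len(q) else None,np.round(np.percentile(q[:,2],[5,95]),3) if len(q) else None)
print(r.sense())
E
python3 a.py
```

```text
pics
top jig 0.62 [258, 176, 349, 224] [0.637 0.002 0.011] [0.004 0.017]
top thin_cleat 0.86 [326, 181, 339, 215] [ 0.646 -0.045  0.03 ] [0.016 0.035]
top thick_cleat 0.63 [261, 185, 286, 213] [0.64  0.093 0.03 ] [0.021 0.035]
top tile_mid 0.88 [291, 184, 316, 214] [0.632 0.013 0.032] [0.022 0.037]
top tile_mid 0.7 [358, 208, 398, 241] [ 0.585 -0.153  0.022] [0.003 0.028]
top weight 0.71 [197, 287, 218, 304] [0.413 0.237 0.026] [0.007 0.054]
top weight 0.5 [292, 188, 309, 210] [0.638 0.025 0.059] [0.042 0.086]
top small_holder 0.8 [409, 224, 453, 262] [ 0.539 -0.276  0.029] [0.013 0.035]
top large_holder 0.84 [411, 190, 452, 231] [ 0.621 -0.284  0.027] [0.013 0.035]
top large_holder 0.33 [326, 182, 336, 213] [ 0.648 -0.045  0.03 ] [0.024 0.035]
top strip 0.97 [245, 267, 267, 312] [0.424 0.133 0.015] [0.009 0.02 ]
top wide_offcut_mid 0.63 [295, 293, 327, 317] [ 0.395 -0.     0.013] [0.007 0.018]
side jig 0.94 [353, 230, 446, 301] [ 0.62  -0.028  0.01 ] [0.002 0.013]
side jig 0.46 [363, 224, 390, 245] [0.629 0.09  0.03 ] [0.017 0.032]
side thin_cleat 0.81 [391, 265, 429, 287] [ 0.65  -
[... 899 characters left out ...]
, 407] [ 0.54  -0.284  0.029] [0.009 0.031]
{'clock': 1.0, 'joint_pos': array([-1.18101430e+00,  2.40576264e-01,  4.99015348e-03,  1.33517695e+00,
        2.70265700e-05,  1.57080698e+00]), 'qd': array([-0.00099687,  0.00055617, -0.00040853, -0.00092651,  0.00104226,
       -0.00096452]), 'tau': array([ 4.16517696e-04, -3.72216761e+01,  2.52696311e+01,  1.16135361e-03,
        1.26041095e-04,  5.44142182e-06]), 'eef_pos': array([ 0.19000342, -0.46249719,  0.20931457]), 'tcp_rot': array([ 3.14155939e+00, -2.70269244e-05,  3.89771371e-01]), 'contact_force': array([-0.30957096,  0.97818441, -0.15610334]), 'torque': array([ 0.02083431, -0.00036525, -0.04175017]), 'grip_width': 0.997629035530988}
```

```bash
python3 - <<'E'
import cv2
a=cv2.imread('pics/top0.png')
cv2.imwrite('pics/t0c.png',cv2.resize(a[160:330,185:465],(800,486),interpolation=cv2.INTER_CUBIC))
b=cv2.imread('pics/side0.png')
cv2.imwrite('pics/s0c.png',cv2.resize(b[190:415,240:490],(666,600),interpolation=cv2.INTER_CUBIC))
E
```

```text
(no output)
```

View pics/t0c.png

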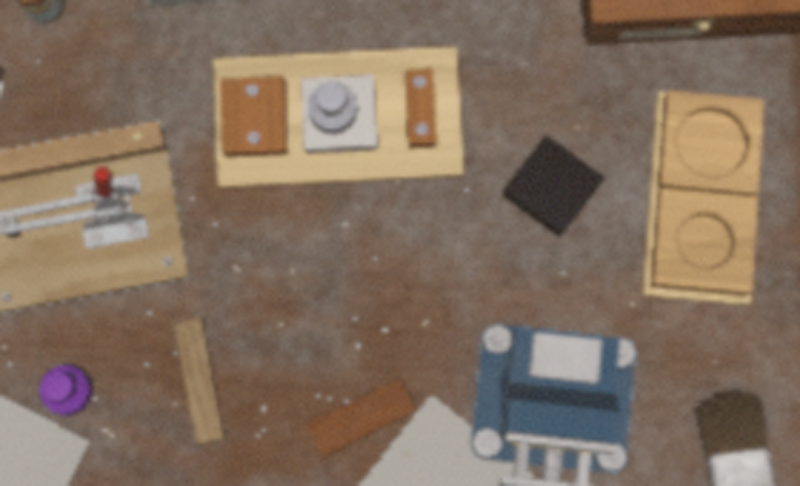

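View pics/s0c.png

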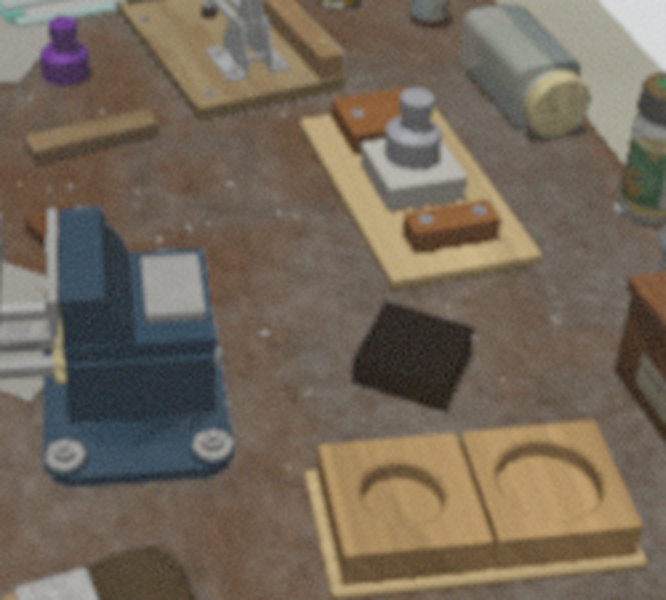

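View pics/top0.png

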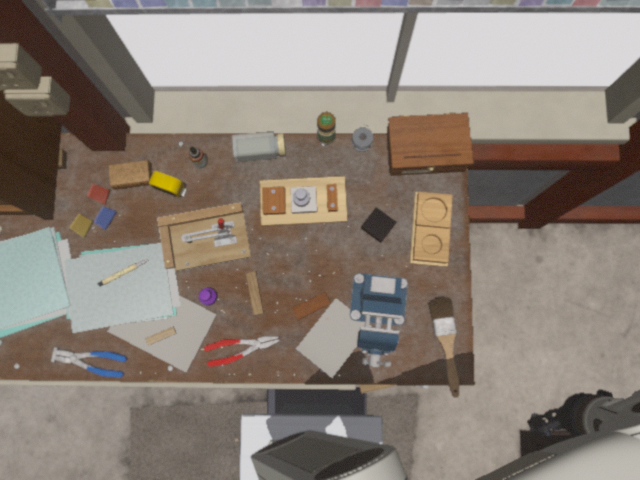

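```bash
cat >> h.py <<'E'
def ortho(p,z,x0,x1,y0,y1,s=0.0005):
    # image: rows = -x (x1 at top), cols = -y (y1 at left)
    xs=np.arange(x1,x0,-s);ys=np.arange(y1,y0,-s)
    X,Y=np.meshgrid(xs,ys,indexing='ij')
    P=np.stack([X,Y,np.full_like(X,z)],-1).reshape(-1,1,3)
    uv=cv2.projectPoints(P,np.array(p['rvec'],float),np.array(p['tvec'],float),np.array(p['camera_matrix'],float),np.array(p['distortion'],float))[0].reshape(X.shape+(2,)).astype(np.float32)
    return cv2.remap(p['img'],uv[...,0],uv[...,1],cv2.INTER_CUBIC)
def grid(o,x1,y1,s,step=0.02):
    o=o.copy();h,w=o.shape[:2]
    for k in range(-60,60):
        c=int(round((y1-k*step)/s));rr=int(round((x1-k*step)/s))
        if 0<=c<w:
            o[::4,c]=(0,255,255);cv2.putText(o,f'{k*step*1000:.0f}',(c+1,9),0,.33,(255,255,0),1)
        if 0<=rr<h:
            o[rr,::4]=(0,255,255);cv2.putText(o,f'{k*step*1000:.0f}',(0,rr-1),0,.33,(255,255,0),1)
    return o
E
python3 - <<'E'
from h import *
ims=[]
for n in ['top','side']:
    p=snap(n)
    a=grid(ortho(p,.030,.49,.69,-.35,-.21,.0004),.69,-.21,.0004)
    b=grid(ortho(p,.030,.55,.71,-.13,.15,.0004),.71,.15,.0004)
    c=grid(ortho(p,.014,.34,.48,.05,.30,.0004),.48,.30,.0004)
    cv2.imwrite(f'pics/o_{n}_h.png',a[:,:,::-1]);cv2.imwrite(f'pics/o_{n}_j.png',b[:,:,::-1]);cv2.imwrite(f'pics/o_{n}_s.png',c[:,:,::-1])
    print(n,-cv2.Rodrigues(np.array(p['rvec']))[0].T@np.array(p['tvec']).reshape(3))
t,s=cv2.imread('pics/o_top_h.png'),cv2.imread('pics/o_side_h.png');cv2.imwrite('pics/oh.png',np.hstack([t,s]))
t,s=cv2.imread('pics/o_top_s.png'),cv2.imread('pics/o_side_s.png');cv2.imwrite('pics/os.png',np.vstack([t,s])[:600]);print(t.shape)
t,s=cv2.imread('pics/o_top_j.png'),cv2.imread('pics/o_side_j.png');o=np.vstack([t,s]);print(o.shape);cv2.imwrite('pics/oj.png',cv2.resize(o,None,fx=.75,fy=.75))
E
```

```text
top [ 0.28984163 -0.03169512  1.4227284 ]
side [ 0.33675973 -0.75370432  0.59672231]
(350, 625, 3)
(800, 700, 3)
```

View pics/oh.png

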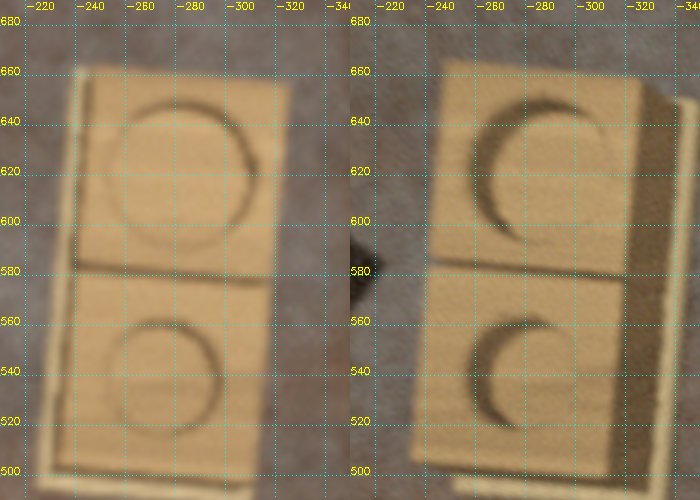

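View pics/oj.png

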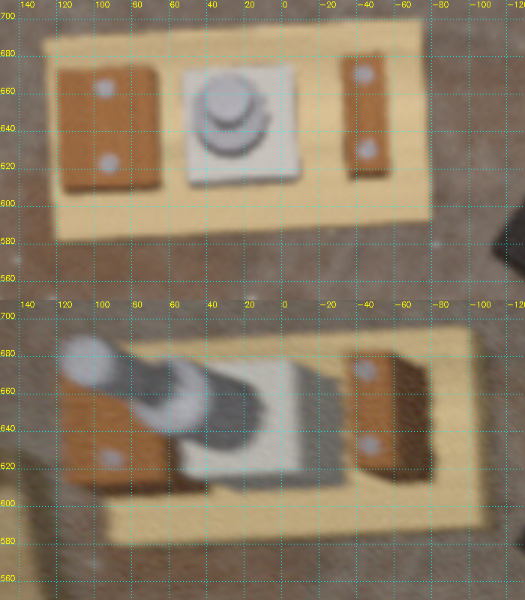

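View pics/os.png

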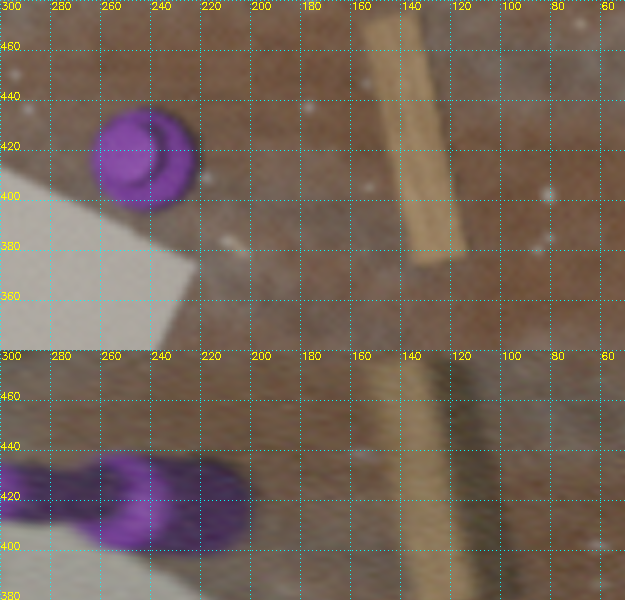

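```bash
cat >> h.py <<'E'
from scipy.optimize import minimize
from scipy.ndimage import map_coordinates, gaussian_filter
def proj(p,P):
    return cv2.projectPoints(np.asarray(P,float).reshape(-1,1,3),np.array(p['rvec'],float),np.array(p['tvec'],float),np.array(p['camera_matrix'],float),np.array(p['distortion'],float))[0].reshape(-1,2)
def rect(cx,cy,yaw,lx,ly,z,edges='abcd',n=60,off=0.0):
    t=np.linspace(-.46,.46,n)
    E=dict(a=(np.full(n,lx/2+off),t*ly),b=(np.full(n,-lx/2-off),t*ly),c=(t*lx,np.full(n,ly/2+off)),d=(t*lx,np.full(n,-ly/2-off)))
    c,s=np.cos(yaw),np.sin(yaw);out=[]
    for e in edges:
        x,y=E[e];out.append(np.stack([cx+c*x-s*y,cy+s*x+c*y,np.full(n,z)],-1))
    return out
def circ(cx,cy,rad,z,n=120,arc=None):
    a=np.linspace(0,2*np.pi,n,endpoint=False) if arc is None else np.linspace(*arc,n)
    return [np.stack([cx+rad*np.cos(a),cy+rad*np.sin(a),np.full(n,z)],-1)]
def val(img,uv): return np.stack([map_coordinates(img[...,k],[uv[:,1],uv[:,0]],order=1,mode='nearest') for k in range(3)],-1)
def score_fn(ps,inner,outer,imgs):
    # inner/outer lists of lines; contrast per edge
    s=0
    for p,im in zip(ps,imgs):
        for A,B in zip(inner,outer):
            d=(val(im,proj(p,A))-val(im,proj(p,B))).mean(0)
            s+=np.linalg.norm(d)
    return -s
def fit(ps,model,x0,w=0.0025,sig=0.7,steps=(.004,.004,.04)):
    imgs=[np.stack([gaussian_filter(p['img'][...,k].astype(float),sig) for k in range(3)],-1) for p in ps]
    f=lambda q: score_fn(ps,model(q,-w),model(q,w),imgs)
    best=None
    rng=np.random.default_rng(0)
    for i in range(6):
        st=np.array(x0)+ (rng.uniform(-1,1,len(x0))*np.array(steps[:len(x0)]) if i else 0)
        sim=np.vstack([st]+[st+np.eye(len(x0))[k]*steps[k] for k in range(len(x0))])
        o=minimize(f,st,method='Nelder-Mead',options=dict(initial_simplex=sim,xatol=1e-5,fatol=1e-3))
        if best is None or o.fun<best.fun: best=o
    return best.x,best.fun
E
cat > b.py <<'E'
from h import *
ps={n:snap(n) for n in['top','side']}
M={
'small':(lambda q,o:rect(q[0],q[1],q[2],.078,.078,.030,'bcd',off=o),[.540,-.278,-.08]),
'smallcirc':(lambda q,o:circ(q[0],q[1],.0225+o,.030),[.540,-.277]),
'bothblk':(lambda q,o:rect(q[0],q[1],q[2],.158,.078,.030,'abcd',off=o),[.580,-.281,-.08]),
'thick':(lambda q,o:rect(q[0],q[1],q[2],.064,.054,.030,'abcd',off=o),[.645,.092,.05]),
'thin':(lambda q,o:rect(q[0],q[1],q[2],.064,.024,.030,'abcd',off=o),[.650,-.045,.05]),
'tile':(lambda q,o:rect(q[0],q[1],q[2],.060,.060,.032,'abcd',off=o),[.645,.021,.05]),
'jig':(lambda q,o:rect(q[0],q[1],q[2],.110,.204,.010,'abcd',off=o),[.645,.021,.05]),
'foot':(lambda q,o:circ(q[0],q[1],.02+o,.054),[.645,.023]),
'knob':(lambda q,o:circ(q[0],q[1],.012+o,.082),[.645,.023]),
'strip':(lambda q,o:rect(q[0],q[1],q[2],.1,.022,.014,'abcd',off=o),[.424,.133,.2]),
'offcut':(lambda q,o:rect(q[0],q[1],q[2],.03,.085,.012,'abcd',off=o),[.395,0,.4]),
}
for k,(m,x0) in M.items():
    for nm,pp in [('top',[ps['top']]),('side',[ps['side']]),('both',list(ps.values()))]:
        x,f=fit(pp,m,x0); print(k,nm,np.round(x,4),round(f,1))
E
python3 b.py
```

```text
small top [ 0.5352 -0.2765 -0.0912] -147.1
small side [ 0.5365 -0.2763 -0.0837] -224.7
small both [ 0.5361 -0.2764 -0.0844] -361.3
smallcirc top [ 0.5401 -0.2776] -14.6
smallcirc side [ 0.5406 -0.2785] -39.2
smallcirc both [ 0.5406 -0.2783] -53.3
bothblk top [ 0.5807 -0.2806 -0.0899] -187.3
bothblk side [ 0.5821 -0.2803 -0.0898] -272.0
bothblk both [ 0.5816 -0.2805 -0.0891] -449.3
thick top [0.6396 0.0917 0.0177] -279.9
thick side [0.6453 0.0815 0.041 ] -120.3
thick both [0.6388 0.0915 0.0339] -366.0
thin top [ 0.6472 -0.0447  0.044 ] -290.1
thin side [ 0.6448 -0.0685 -0.0253] -313.5
thin both [ 0.6474 -0.0452  0.0291] -418.6
tile top [0.645  0.0228 0.0412] -169.5
tile side [0.6461 0.0203 0.0491] -224.5
tile both [0.6456 0.0214 0.0566] -382.8
jig top [0.6464 0.0245 0.0536] -307.7
jig side [0.6483 0.0214 0.0553] -222.6
jig both [0.6473 0.0238 0.0552] -497.6
foot top [0.6391 0.0258] -46.6
foot side [0.6463 0.0261] -32.9
foot both [0.6405 0.0253] -56.8
knob top [0.6465 0.0274] -18.1
knob side [0.646  0.0251] -62.2
knob both [0.6463 0.0261] -78.4
strip top [0.4248 0.1347 0.2145] -148.7
strip side [0.4274 0.1314 0.2004] -120.2
strip both [0.4259 0.1342 0.2142] -243.6
offcut top [ 0.3954 -0.0014  0.4394] -61.4
offcut side [ 0.4135 -0.0073  0.3321] -94.1
offcut both [ 0.3935 -0.0027  0.484 ] -96.2
```

```bash
python3 - <<'E'
import numpy as np
for n in['top','side']:
    w=np.load(n+'0.npy').reshape(-1,3);w=w[~np.isnan(w[:,0])]
    # height map 50mm cells
    for xi in np.arange(.8,.2,-.05):
        print(f'{xi:.2f}',' '.join('%4d'%(1000*np.percentile(s,98)) if len(s:=w[(w[:,0]>xi-.05)&(w[:,0]<=xi)&(w[:,1]<=yi)&(w[:,1]>yi-.05),2])>3 else '   .' for yi in np.arange(.35,-.45,-.05)))
    print()
E
```

```text
0.80    6   66    6   61   62   59    7  109   40   42   81   82   83   81   81  -57
0.75    6   98    6   57   56   34    8   11   11    6   81   82   82   82   80    .
0.70   67    7    6    6   34   34   83   35   31    7    6   23   35   32    6    .
0.65   40   42   42   44   34   35   85   35   33   25   27   33   34   35    5    .
0.60   43   52  106  150   14   14   14   14   10   28   27   34   36   35    6    .
0.55   43   55   49   23   18    6    6    6    7    7    9   35   36   34    6    .
0.50   41   20   18    9   18    6    6    7   13   95   95   19   22   20    7    .
0.45   33   44   54    7   20    6   14   17   15  121  108   21   17   17    6    .
0.40   31    9   22    7   18    7   17   16   20  126  126   20   20   21    6    .
0.35   14    8   15   15   17   15    7    8    8  126  126    6   19   21    7    .
0.30    7    8   17   15   13    7    9    8    7   81  112    6    7   18    7    .
0.25    6    6    6    6    6    7    6    8    6    7    6    7    7   17  685  656
0.20 -916 -916 -919 -819 -819 -818 -686  764  775  759 -449  716  719  714  704 
[... 410 characters left out ...]
   32   31    1    .
0.55   37   54   22   19   16    2    2    2    2    2    3   31   31   31    1    .
0.50   36   17   16   13   15    2    2    2    2   95   95   48    6    6    1    .
0.45   27   47   50    3   16    2    2    2    .  121  106   21   15   15    1    .
0.40   27    6    9    2   15    2   13    3    3  122  122   19   17   16    1    .
0.35   10    3   12   12   14   11    5    3    2  122  122    2   15   16    1    .
0.30    1    3   11   12   12    2    5    4    3   76  108    1    1   13    1    .
0.25    1    1    2    2    2    1    2    4    2    2    1    1    1   12    1  496
0.20    .    .    .   -1    0    0    0  426  505    0   -1    .    .   11    .  318
```

```bash
python3 -m jog '[0.036,0.05,0,0,0,-10,1, 0.036,0.05,0,0,0,-9,1, 0.04,0.045,0,0,0,0,1, 0.04,0.045,0,0,0,0,1]' 60
```

```text
clock: 1.7
eef_pos: [0.3411, -0.2743, 0.2096]
tcp_rot: [3.141, -0.001, 0.068]
contact_force: [-0.1, -0.3, 0.5]
grip_width: 0.998
```

```bash
python3 -m jog '[0.0425,0.042,0,0,0,0,1, 0.0425,0.042,0,0,0,0,1, 0.0425,0.042,0,0,0,0,1, 0.0425,0.042,0,0,0,0,1, 0.0425,0.042,0,0,0,0,1, 0.0425,0.042,0,0,0,0,1, 0.042,0.042,0,0,0,0,1, 0,0,0,0,0,0,1]'
python3 - <<'E'
from h import *
p=snap('top','g1t.png');q=snap('side','g1s.png')
a=p['img'][130:280,220:420];b=q['img'][130:330,300:500]
cv2.imwrite('pics/g1.png',np.hstack([cv2.resize(a,(400,300),interpolation=2),cv2.resize(b,(400,400),interpolation=2)[:300]])[:,:,::-1])
E
```

```text
clock: 2.7
eef_pos: [0.6389, 0.022, 0.2068]
tcp_rot: [-3.141, 0.002, 0.074]
contact_force: [-0.8, -0.6, -0.8]
grip_width: 1.0
```

View pics/g1.png

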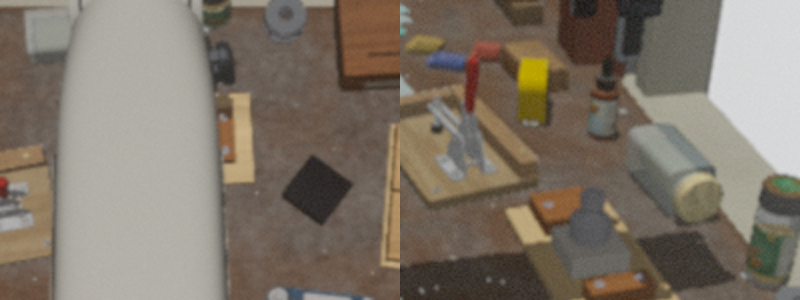

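```bash
python3 -m jog '[0.007,0.004,-0.035,0,0,0,0.8, 0,0,-0.04,0,0,0,0.8, 0,0,-0.03,0,0,0,0.8, 0,0,-0.025,0,0,0,0.8, 0,0,0,0,0,0,0.8]'
python3 - <<'E'
from h import *
q=snap('side','g2s.png')
b=q['img'][170:320,320:520]
cv2.imwrite('pics/g2.png',cv2.resize(b,(800,600),interpolation=2)[:,:,::-1])
E
```

```text
clock: 3.42
eef_pos: [0.6413, 0.0208, 0.0778]
tcp_rot: [-3.142, 0.005, 0.066]
contact_force: [0.4, -0.7, -0.1]
grip_width: 0.801
```

View pics/g2.png

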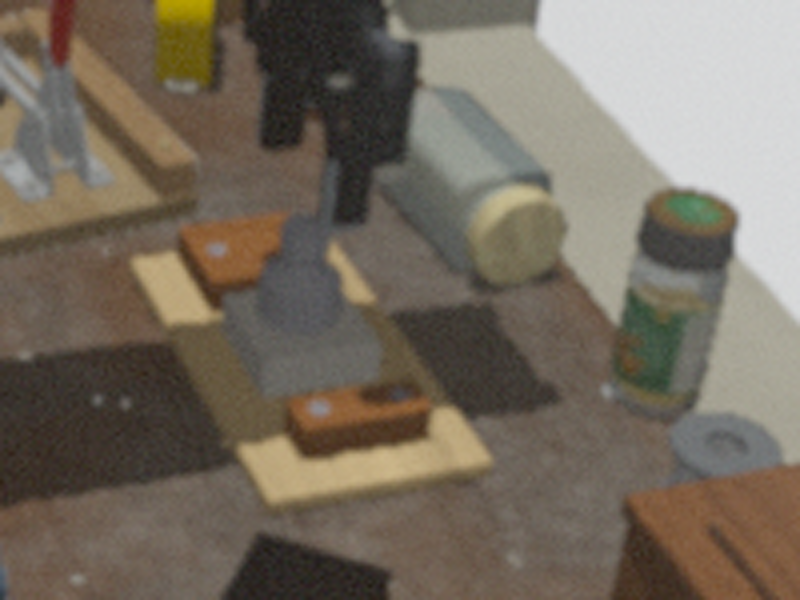

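```bash
python3 - <<'E'
from h import *
q=snap('side')
print(r.sense()['eef_pos'],r.sense()['joint_pos'])
for P in [(.641,.021,.078),(.641,-.015,.07),(.641,.055,.07),(.646,.026,.082),(.646,.026,.054)]:
    print(P,(proj(q,[P])[0]-[320,170])*4)
w=cloud(q)
for c in [(350,190),(280,130),(305,235),(300,290)]:
    print(c,w[170+c[1]//4-1:170+c[1]//4+2,320+c[0]//4-1:320+c[0]//4+2].reshape(-1,3).round(3)[[1,4,7]])
E
```

```text
[0.64409408 0.021333   0.08076802] [ 3.31579019e-02  5.99721856e-01  2.12893867e-01  1.18273937e+00
 -9.71555014e-05  3.10773347e+00]
(0.641, 0.021, 0.078) [296.19293376 236.68881756]
(0.641, -0.015, 0.07) [319.74664802 292.94359639]
(0.641, 0.055, 0.07) [272.48095432 213.73725434]
(0.646, 0.026, 0.082) [303.65280435 222.79499087]
(0.646, 0.026, 0.054) [298.61449585 272.62261874]
(350, 190) [[ 0.642 -0.03   0.137]
 [ 0.643 -0.029  0.134]
 [ 0.644 -0.027  0.13 ]]
(280, 130) [[0.641 0.055 0.12 ]
 [0.641 0.054 0.118]
 [0.641 0.055 0.115]]
(305, 235) [[0.644 0.02  0.083]
 [0.643 0.016 0.084]
 [0.642 0.013 0.083]]
(300, 290) [[0.641 0.011 0.058]
 [0.642 0.011 0.056]
 [0.64  0.007 0.056]]
```

```bash
python3 - <<'E'
from h import *
q=snap('side','g3s.png')
b=q['img'][170:320,320:520]
cv2.imwrite('pics/g3.png',cv2.resize(b,(800,600),interpolation=2)[:,:,::-1])
print(r.sense(), r.tip_reach)
E
```

```text
{'clock': 3.575, 'joint_pos': array([ 3.35063972e-02,  5.99365589e-01,  2.13975036e-01,  1.18259753e+00,
       -6.72011085e-05,  3.10777822e+00]), 'qd': array([ 0.00813321, -0.00507249,  0.01516673, -0.00280292, -0.00020968,
        0.00304734]), 'tau': array([-7.29960180e-02, -5.14475369e+01,  2.34614664e+01,  4.53437562e-02,
       -3.63372223e-03, -8.27902732e-04]), 'eef_pos': array([0.64481635, 0.02159168, 0.08139408]), 'tcp_rot': array([ 3.14143055e+00, -2.80437086e-03,  6.73209633e-02]), 'contact_force': array([-0.76298035,  0.066929  , -0.47468936]), 'torque': array([ 0.02933396,  0.00533976, -0.05713965]), 'grip_width': 0.7956171688743834} 0.017
```

View pics/g3.png

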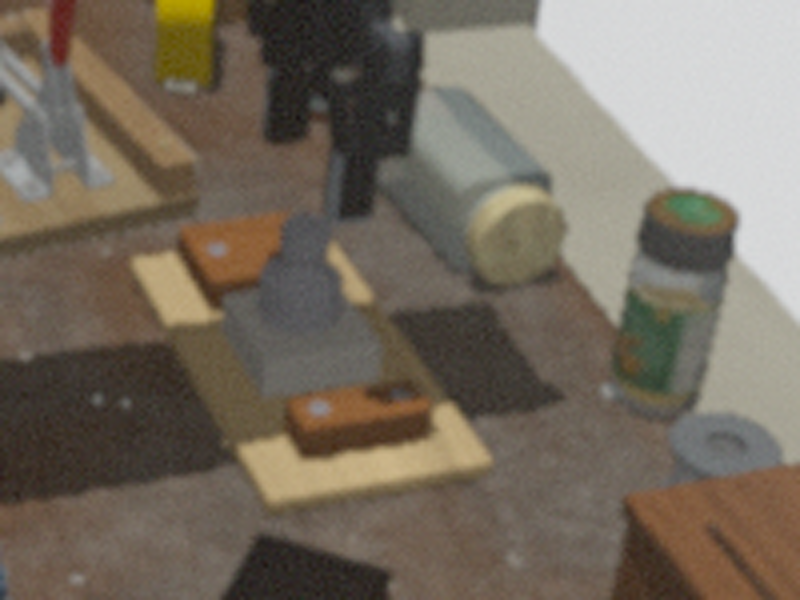

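```bash
python3 - <<'E'
from h import *
q=snap('side')
w=cloud(q)
for rr in range(196,230,2):
    print(rr, [tuple((w[rr,c]*1000).astype(int)) for c in range(385,424,5) if np.isfinite(w[rr,c,0])])
print(r.sense()['eef_pos'],r.sense()['clock'])
E
```

```text
196 [(np.int64(712), np.int64(283), np.int64(0)), (np.int64(638), np.int64(52), np.int64(131)), (np.int64(648), np.int64(51), np.int64(131)), (np.int64(740), np.int64(257), np.int64(10)), (np.int64(639), np.int64(-19), np.int64(170)), (np.int64(639), np.int64(-41), np.int64(182)), (np.int64(645), np.int64(-47), np.int64(185)), (np.int64(654), np.int64(-46), np.int64(183))]
198 [(np.int64(708), np.int64(271), np.int64(1)), (np.int64(638), np.int64(51), np.int64(128)), (np.int64(648), np.int64(51), np.int64(127)), (np.int64(741), np.int64(258), np.int64(5)), (np.int64(637), np.int64(-23), np.int64(168)), (np.int64(639), np.int64(-40), np.int64(178)), (np.int64(644), np.int64(-49), np.int64(182)), (np.int64(658), np.int64(-39), np.int64(175))]
200 [(np.int64(705), np.int64(262), np.int64(1)), (np.int64(639), np.int64(53), np.int64(122)), (np.int64(649), np.int64(53), np.int64(121)), (np.int64(740), np.int64(255), np.int64(1)), (np.int64(638), np.int64(-23), np.int64(165)), (np.int64(639), np.int64(-42), np.int64(175)), (np.int64(657), np.int64(-22), np.int64(162)), (np.int64(658), np.in
[... 4560 characters left out ...]
nt64(28), np.int64(80)), (np.int64(643), np.int64(23), np.int64(83)), (np.int64(652), np.int64(22), np.int64(82)), (np.int64(713), np.int64(143), np.int64(0)), (np.int64(724), np.int64(140), np.int64(1)), (np.int64(734), np.int64(138), np.int64(1)), (np.int64(746), np.int64(137), np.int64(0))]
228 [(np.int64(651), np.int64(99), np.int64(31)), (np.int64(635), np.int64(28), np.int64(76)), (np.int64(641), np.int64(17), np.int64(82)), (np.int64(651), np.int64(17), np.int64(81)), (np.int64(710), np.int64(135), np.int64(1)), (np.int64(722), np.int64(135), np.int64(0)), (np.int64(731), np.int64(129), np.int64(2)), (np.int64(743), np.int64(129), np.int64(0))]
[0.64513611 0.02180385 0.08161061] 3.625
```

```bash
python3 -m jog '[0,0,0,0,0,0,0.3, 0,0,0,0,0,0,0.3, 0,0,0,0,0,0,0.3, 0,0,0,0,0,0,0.3]'
python3 - <<'E'
from h import *
q=snap('side','g4s.png')
b=q['img'][170:320,320:520]
cv2.imwrite('pics/g4.png',cv2.resize(b,(800,600),interpolation=2)[:,:,::-1])
print(r.sense()['eef_pos'])
w=cloud(q)
for rr in range(212,236,2):
    print(rr, [tuple((w[rr,c]*1000).astype(int).tolist()) for c in range(390,420,5) if np.isfinite(w[rr,c,0])])
E
```

```text
clock: 4.12
eef_pos: [0.644, 0.0225, 0.0793]
tcp_rot: [-3.142, 0.0, 0.069]
contact_force: [-0.1, -0.5, 0.3]
grip_width: 0.297
[0.64401622 0.02244021 0.07928153]
212 [(633, 29, 111), (643, 31, 108), (640, 0, 127), (648, -4, 129), (745, 199, 0), (744, 169, 17)]
214 [(697, 199, 0), (644, 33, 103), (641, 0, 123), (650, -1, 123), (741, 189, 1), (744, 169, 12)]
216 [(695, 192, 0), (704, 184, 3), (640, -2, 120), (648, -6, 121), (739, 183, 0), (749, 179, 1)]
218 [(693, 184, 0), (703, 180, 0), (641, -1, 115), (650, -3, 115), (737, 175, 0), (746, 169, 2)]
220 [(690, 176, 0), (699, 170, 1), (640, -4, 113), (650, -3, 111), (732, 164, 1), (745, 166, 0)]
222 [(686, 163, 2), (696, 161, 2), (643, 2, 104), (652, 0, 105), (729, 156, 1), (740, 154, 1)]
224 [(666, 111, 31), (645, 30, 82), (655, 30, 81), (716, 152, 0), (727, 150, 0), (738, 147, 1)]
226 [(634, 26, 82), (642, 22, 84), (651, 19, 84), (713, 143, 1), (725, 143, 0), (734, 138, 1)]
228 [(636, 31, 74), (641, 17, 82), (649, 14, 83), (723, 137, -1), (732, 132, 0)]
230 [(634, 24, 74), (641, 17, 78), (650, 14, 79), (709, 130, 0), (719, 127, 0), (728, 122, 2)]
232 [(635, 24, 69), (641, 17, 73), (650, 14, 74), (705, 120, 1), (716, 118, 0), (726, 116, 1)]
234 [(638, 32, 60), (641, 15, 70), (651, 16, 69), (696, 97, 11), (712, 108, 2), (724, 109, 0)]
```

View pics/g4.png

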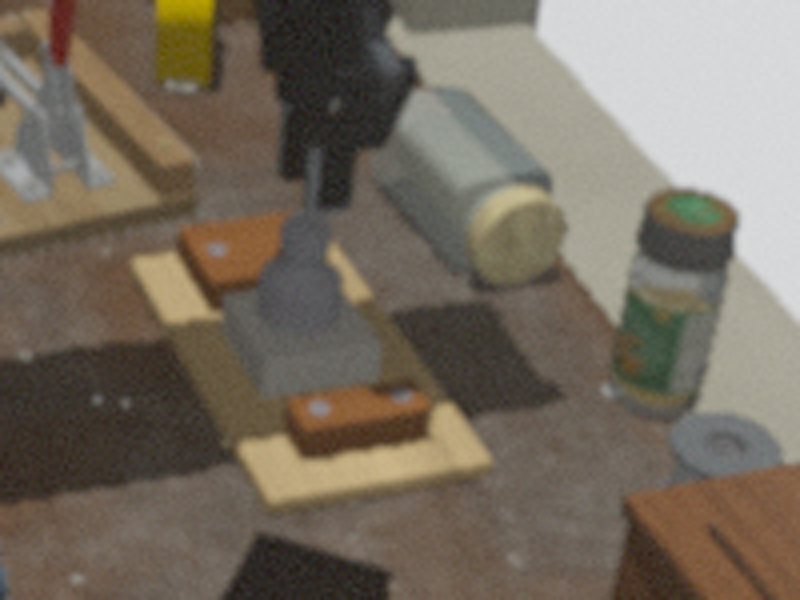

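```bash
python3 -m jog '[0,0.002,0,0,0,0,0.8, 0,0,0,0,0,0,0.8, 0,0,0,0,0,0,0.8, 0,0,-0.01,0,0,0,0.8, 0,0,-0.01,0,0,0,0.8, 0,0,0,0,0,0,0.8, 0,0,0,0,0,0,0.8]'
python3 - <<'E'
from h import *
q=snap('side','g5s.png')
b=q['img'][170:320,320:520]
cv2.imwrite('pics/g5.png',cv2.resize(b,(800,600),interpolation=2)[:,:,::-1])
print(r.sense()['eef_pos'],r.sense()['contact_force'])
E
```

```text
clock: 5.05
eef_pos: [0.6439, 0.0243, 0.0591]
tcp_rot: [-3.142, 0.0, 0.068]
contact_force: [0.2, 0.2, -0.1]
grip_width: 0.805
[0.64425213 0.02435382 0.05944559] [-0.31670819  0.98124455 -0.15925225]
```

View pics/g5.png

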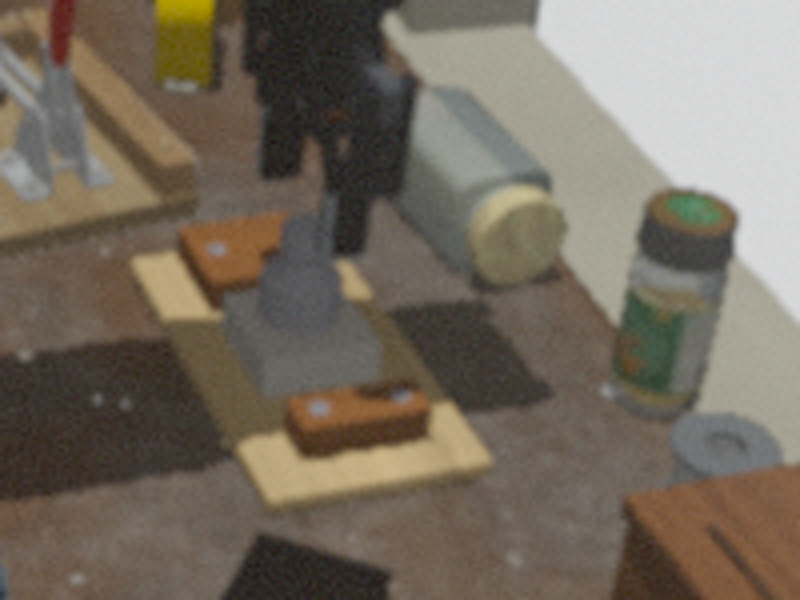

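```bash
python3 -m jog '[0.001,0.001,-0.01,0,0,0,0.8, 0,0,-0.01,0,0,0,0.8, 0,0,0,0,0,0,0.8, 0,0,0,0,0,0,0.8]'
python3 - <<'E'
from h import *
q=snap('side','g6s.png')
b=q['img'][170:320,320:520]
cv2.imwrite('pics/g6.png',cv2.resize(b,(800,600),interpolation=2)[:,:,::-1])
print(r.sense()['eef_pos'],r.sense()['contact_force'])
E
```

```text
clock: 5.6
eef_pos: [0.6449, 0.0254, 0.0391]
tcp_rot: [-3.142, 0.0, 0.069]
contact_force: [-0.4, 0.2, 0.1]
grip_width: 0.801
[0.64522391 0.0253305  0.03944969] [-0.23058212 -0.16538177 -0.65010157]
```

View pics/g6.png

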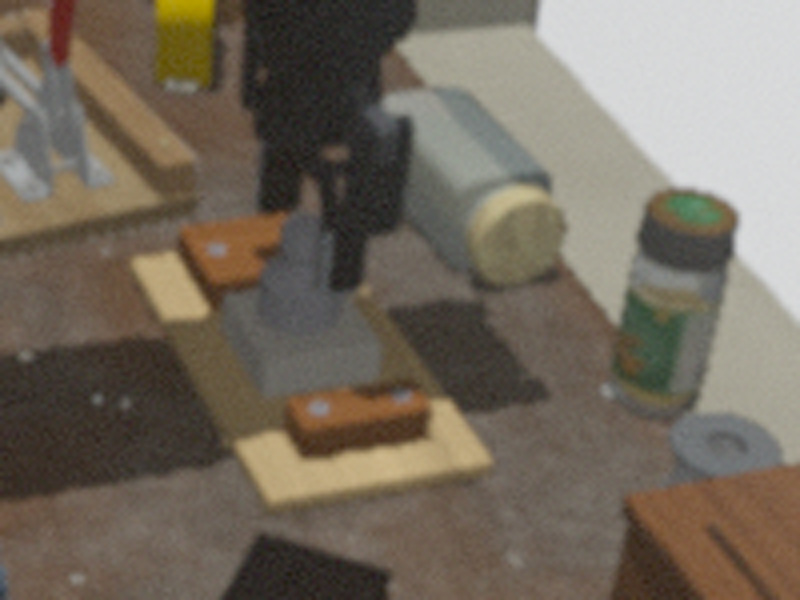

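```bash
python3 -m jog '[0,0,0,0,0,0,0.3, 0,0,0,0,0,0,0.15, 0,0,0,0,0,0,0.1, 0,0,0,0,0,0,0.1, 0,0,0,0,0,0,0.1]' 50
python3 - <<'E'
from h import *
q=snap('side','g7s.png')
b=q['img'][170:320,320:520]
cv2.imwrite('pics/g7.png',cv2.resize(b,(800,600),interpolation=2)[:,:,::-1])
print(r.sense()['eef_pos'],r.sense()['contact_force'])
E
```

```text
clock: 6.28
eef_pos: [0.6453, 0.0257, 0.0398]
tcp_rot: [-3.141, -0.001, 0.069]
contact_force: [-0.3, 2.2, 2.3]
grip_width: 0.254
[0.64532592 0.0256936  0.0397864 ] [-0.95523531  1.97524072  2.9949592 ]
```

View pics/g7.png

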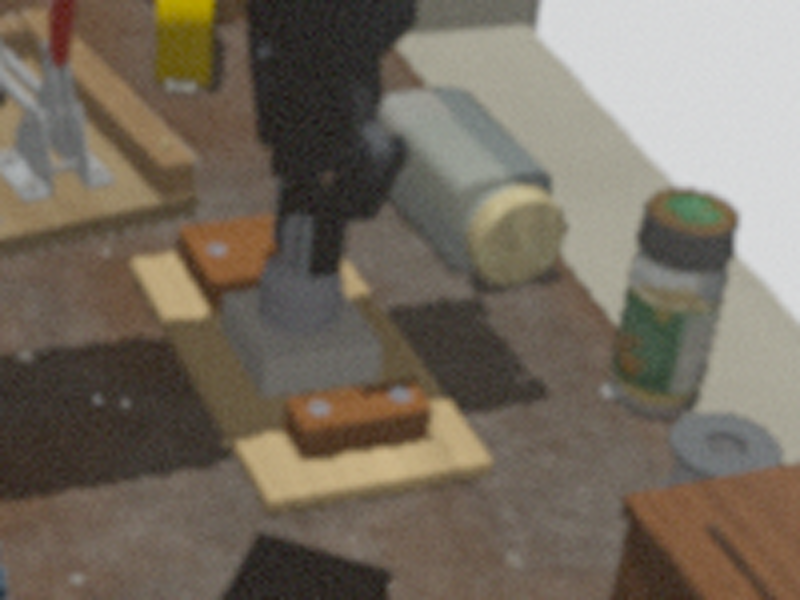

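```bash
python3 -m jog '[0,0,0.02,0,0,0,0.1, 0,0,0.03,0,0,0,0.1, -0.01,-0.03,0.02,0,0,0,0.1, -0.02,-0.05,0,0,0,0,0.1, -0.02,-0.055,0,0,0,0,0.1, -0.02,-0.055,0,0,0,0,0.1, -0.02,-0.055,0,0,0,0,0.1, -0.015,-0.055,0,0,0,0,0.1]'
python3 - <<'E'
from h import *
q=snap('side','g8s.png')
cv2.imwrite('pics/g8.png',q['img'][:,:,::-1])
print(r.sense()['eef_pos'],r.sense()['contact_force'],r.sense()['grip_width'])
E
```

```text
clock: 7.32
eef_pos: [0.538, -0.2762, 0.1081]
tcp_rot: [-3.141, 0.003, 0.068]
contact_force: [0.9, 0.0, -2.1]
grip_width: 0.259
[ 0.53565371 -0.28442401  0.10822389] [-0.43517518 -4.49881054 -3.06902887] 0.25368141509022984
```

View pics/g8.png

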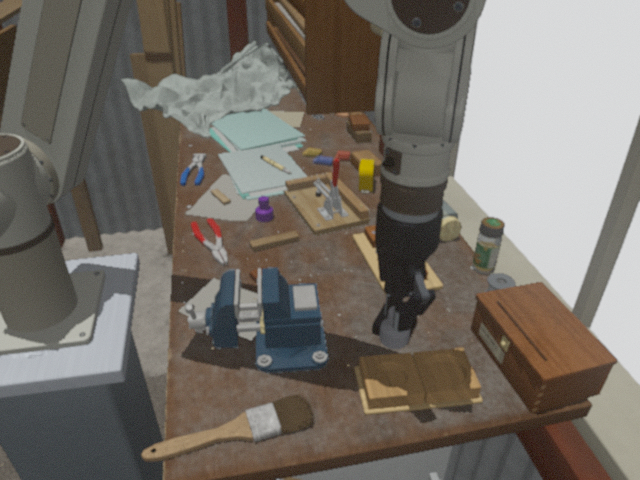

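```bash
python3 -m jog '[0,0,0,0,0,0,0.1, 0,0,-0.03,0,0,0,0.1, 0,0,-0.015,0,0,0,0.1, 0,0,0,0,0,0,0.1, 0,0,0,0,0,0,0.1, 0,0,0,0,0,0,0.1]'
python3 - <<'E'
from h import *
q=snap('side','g9s.png')
b=q['img'][300:420,320:500]
cv2.imwrite('pics/g9.png',cv2.resize(b,(800,533),interpolation=2)[:,:,::-1])
s=r.sense();print(s['eef_pos'],s['tcp_rot'],s['contact_force'],s['grip_width'])
E
```

```text
clock: 8.12
eef_pos: [0.541, -0.2748, 0.0655]
tcp_rot: [3.14, -0.002, 0.069]
contact_force: [0.5, -0.3, -2.8]
grip_width: 0.254
[ 0.5409144  -0.27483952  0.06547995] [ 3.14049986e+00 -1.79894057e-03  6.87683801e-02] [ 0.3992221  -0.88554576 -2.92976104] 0.25257041462219976
```

View pics/g9.png

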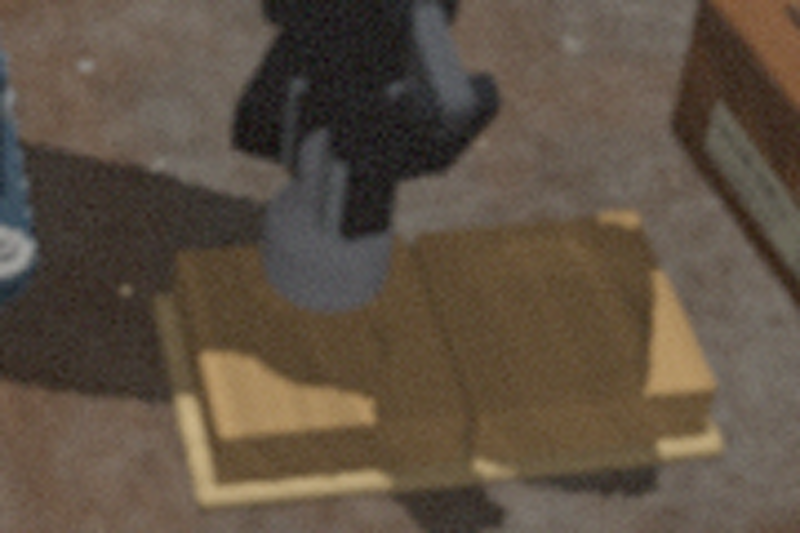

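```bash
python3 - <<'E'
from h import *
q=snap('side')
z=.0577
for sg in(.5,.8,1.2):
  for wd in (80,60):
    a0=np.deg2rad(-112.7);d=np.deg2rad(wd)
    print(sg,wd,fit([q],lambda v,o:circ(v[0],v[1],.02+o,z,arc=(a0-d,a0+d)),[.541,-.275],sig=sg,w=.002))
# overlay
b=q['img'].copy()
im=cv2.resize(b[300:420,320:500],(800,533),interpolation=2)
f=800/180
for (x,y,rad,zz,col) in [(.541,-.275,.02,z,(255,0,0)),(.5406,-.2778,.0225,.03,(0,255,0)),(.541,-.275,.02,z+.022,(255,255,0))]:
    uv=(proj(q,circ(x,y,rad,zz)[0])-[320,300]+.5)*f
    cv2.polylines(im,[uv.astype(np.int32)],True,col,1)
cv2.imwrite('pics/g10.png',im[:,:,::-1])
E
```

```text
0.5 80 (array([ 0.54247479, -0.27443487]), np.float64(-26.302060646163604))
0.5 60 (array([ 0.54236336, -0.27451612]), np.float64(-26.722059513309556))
0.8 80 (array([ 0.54253345, -0.27437218]), np.float64(-23.845278388212215))
0.8 60 (array([ 0.54249565, -0.274442  ]), np.float64(-24.076836109117163))
1.2 80 (array([ 0.54252951, -0.27433265]), np.float64(-20.59566080291996))
1.2 60 (array([ 0.54250753, -0.27440717]), np.float64(-20.69116467247683))
```

View pics/g10.png

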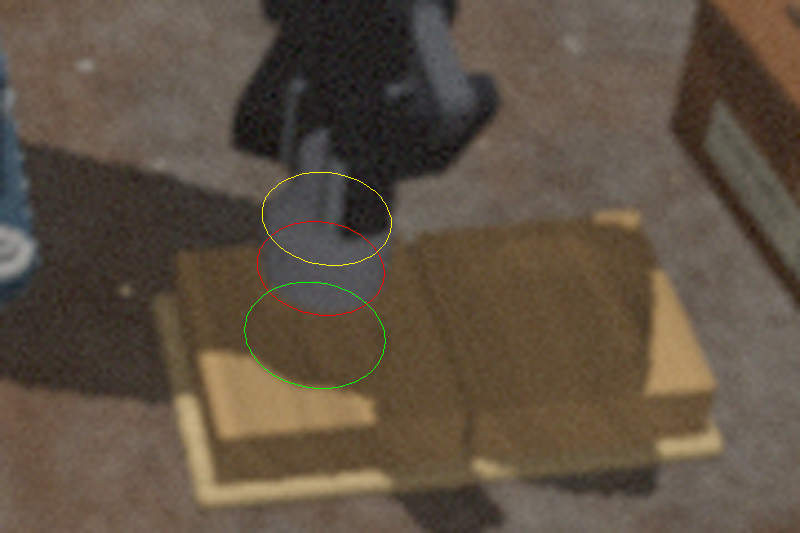

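```bash
python3 -m jog '[-0.0015,-0.003,-0.01,0,0,0,0.1, 0,0,-0.01,0,0,0,0.1, 0,0,-0.005,0,0,0,0.1, 0,0,-0.004,0,0,0,0.1, 0,0,-0.003,0,0,0,0.1, 0,0,-0.003,0,0,0,0.1, 0,0,0,0,0,0,0.1]'
python3 - <<'E'
from h import *
q=snap('side')
s=r.sense();print(s['eef_pos'],s['tcp_rot'],s['contact_force'],s['grip_width'])
im=cv2.resize(q['img'][300:420,320:500],(800,533),interpolation=2)
cv2.imwrite('pics/g11.png',im[:,:,::-1])
E
```

```text
clock: 9.1
eef_pos: [0.5385, -0.2775, 0.0292]
tcp_rot: [-3.141, 0.0, 0.069]
contact_force: [-0.3, -0.4, -2.6]
grip_width: 0.257
[ 0.53859887 -0.27761538  0.02937853] [ 3.14157105e+00 -4.67243545e-05  6.85168023e-02] [-0.65392059  0.65962182 -3.10002942] 0.2597587293555752
```

View pics/g11.png

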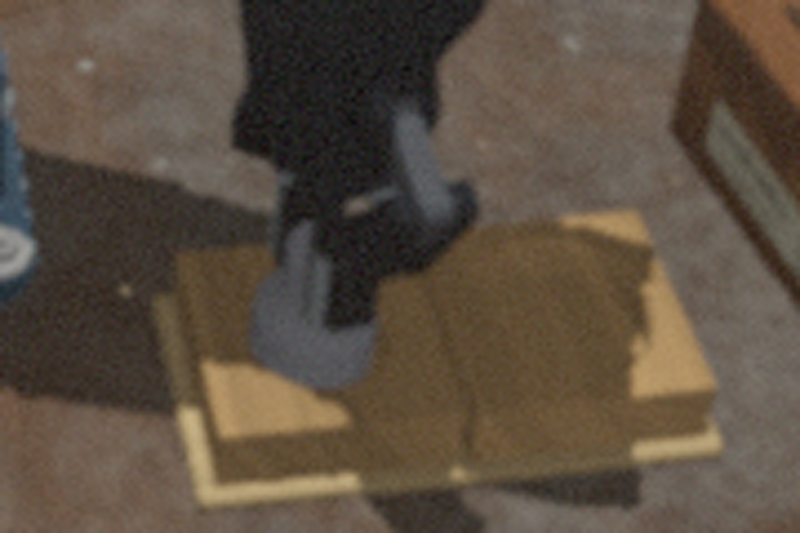

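```bash
python3 -m jog '[0,0,-0.003,0,0,0,0.1, 0,0,-0.001,0,0,0,0.1, 0,0,-0.001,0,0,0,0.1, 0,0,0,0,0,0,0.1, 0,0,0,0,0,0,0.1]'
```

```text
clock: 9.78
eef_pos: [0.5386, -0.2777, 0.0244]
tcp_rot: [3.142, -0.0, 0.068]
contact_force: [-0.0, -0.1, -2.2]
grip_width: 0.255
```

```bash
python3 -m jog '[0,0,-0.0007,0,0,0,0.1, 0,0,0,0,0,0,0.1, 0,0,0,0,0,0,0.1]'
```

```text
clock: 10.15
eef_pos: [0.5387, -0.2777, 0.0239]
tcp_rot: [3.141, -0.0, 0.069]
contact_force: [-0.9, 1.1, -0.8]
grip_width: 0.256
```

```bash
python3 -m jog '[0,0,0,0,0,0,0.3, 0,0,0,0,0,0,0.4, 0,0,0,0,0,0,0.6, 0,0,0,0,0,0,0.8, 0,0,0.03,0,0,0,0.8, 0,0,0.04,0,0,0,0.8, -0.02,0.03,0.04,0,0,0,0.8, -0.02,0.05,0.02,0,0,0,0.8]'
```

```text
clock: 11.15
eef_pos: [0.4997, -0.1985, 0.1562]
tcp_rot: [3.139, -0.004, 0.066]
contact_force: [1.1, 1.1, -0.6]
grip_width: 0.801
```

```bash
python3 - <<'E'
from h import *
p=snap('top','k1t.png');q=snap('side','k1s.png')
s=r.sense();print(s['clock'],s['eef_pos'],s['contact_force'])
for n,c,a0 in (('top',p,None),('side',q,None)):
    print(n,'knob',fit([c],lambda v,o:circ(v[0],v[1],.012+o,.066),[.5406,-.2775]),'foot',fit([c],lambda v,o:circ(v[0],v[1],.020+o,.038),[.5406,-.2775]))
a=cv2.resize(p['img'][180:280,390:480],(400,444),interpolation=2)
b=cv2.resize(q['img'][300:420,320:480],(400,300),interpolation=2)
o=np.zeros((444,800,3),np.uint8);o[:,:400]=a;o[:300,400:]=b
cv2.imwrite('pics/k1.png',o[:,:,::-1])
E
```

```text
11.25 [ 0.49805579 -0.19464535  0.15678103] [ 0.78340676 -0.42965442 -0.304531  ]
top knob (array([ 0.550326  , -0.27516322]), np.float64(-0.928024312016779)) foot (array([ 0.50681835, -0.19450755]), np.float64(-17.12437112415646))
side knob (array([ 0.53933417, -0.2780067 ]), np.float64(-105.62064809349344)) foot (array([ 0.54006959, -0.27769766]), np.float64(-51.66104491680897))
```

View pics/k1.png

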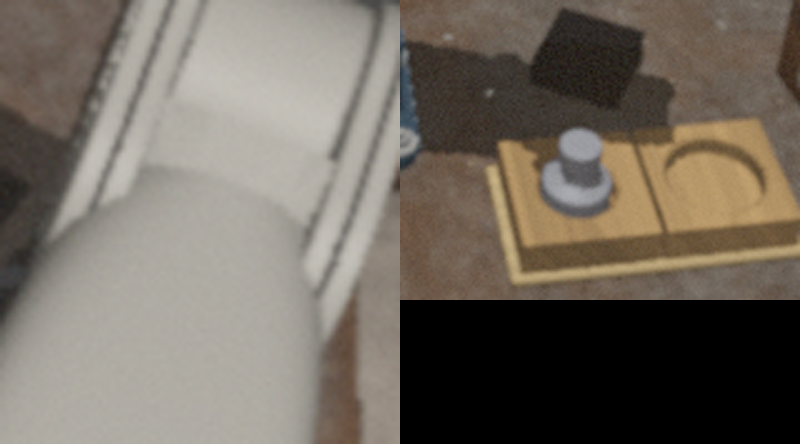

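```bash
python3 -m jog '[-0.0188,0.0533,0,0,0,0,0.8, -0.0188,0.0533,0,0,0,0,0.8, -0.0188,0.0533,0,0,0,4,0.6, -0.0188,0.0533,0,0,0,4.5,0.5, -0.0188,0.0533,-0.02,0,0,0,0.45, -0.0185,0.0530,-0.04,0,0,0,0.45, 0,0,0,0,0,0,0.45, 0,0,0,0,0,0,0.45]'
python3 - <<'E'
from h import *
q=snap('side','k2s.png');p=snap('top','k2t.png')
s=r.sense();print(s['clock'],s['eef_pos'],s['tcp_rot'],s['contact_force'])
a=cv2.resize(q['img'][150:270,230:390],(800,600),interpolation=2)
cv2.imwrite('pics/k2.png',a[:,:,::-1])
print(proj(q,[(.3856,.1253,0.1),(.3856,.1253,0.0),(.3768,.1234,.014)]))
E
```

```text
clock: 12.25
eef_pos: [0.3929, 0.0992, 0.0978]
tcp_rot: [-3.127, -0.001, 0.237]
contact_force: [0.1, -0.1, -0.0]
grip_width: 0.451
12.35 [0.3936615  0.09893532 0.09836231] [-3.12729165e+00 -2.33307674e-03  2.35829357e-01] [ 0.13529724 -1.09043507  1.13527706]
[[251.14195333 204.84574083]
 [254.49972599 247.74167684]
 [249.76381441 242.99881533]]
```

View pics/k2.png

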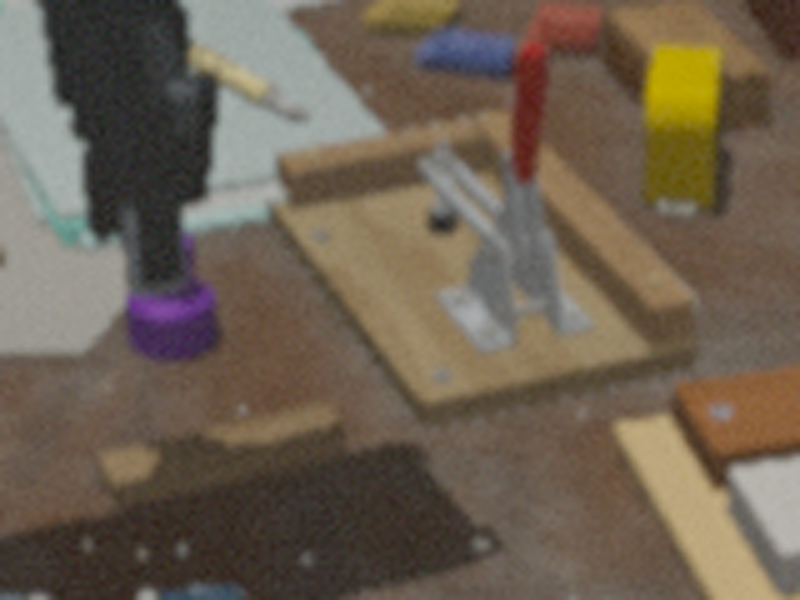

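View pics/k2t.png

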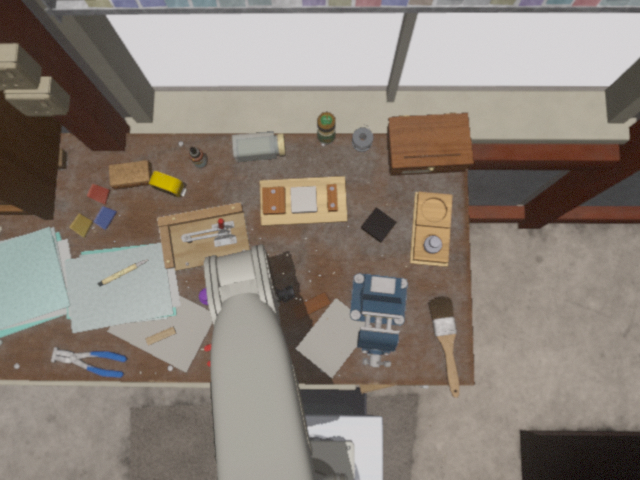

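```bash
python3 -m jog '[-0.008,0.0264,0,-0.8,-0.2,-1.3,0.45, 0,0,-0.03,0,0,0,0.45, 0,0,-0.03,0,0,0,0.45, 0,0,-0.02,0,0,0,0.45, 0,0,0,0,0,0,0.45, 0,0,0,0,0,0,0.45]'
cat > v.py <<'E'
from h import *
import sys
n=sys.argv[1];c=list(map(int,sys.argv[2:6]));cam=sys.argv[6] if len(sys.argv)>6 else 'side'
q=snap(cam)
s=r.sense();print(s['clock'],s['eef_pos'].round(4),s['tcp_rot'].round(4),s['contact_force'].round(2),round(s['grip_width'],3))
b=q['img'][c[1]:c[3],c[0]:c[2]];f=min(800/b.shape[1],600/b.shape[0])
cv2.imwrite(f'pics/{n}.png',cv2.resize(b,None,fx=f,fy=f,interpolation=2)[:,:,::-1])
E
python3 v.py k3 230 180 390 300
```

```text
clock: 13.1
eef_pos: [0.3907, 0.1026, 0.0183]
tcp_rot: [-3.122, -0.001, 0.242]
contact_force: [0.9, 0.2, -0.8]
grip_width: 0.451
13.15 [0.3909 0.1028 0.0185] [-3.1217e+00 -2.1000e-03  2.4210e-01] [ 1.84 -0.49  0.08] 0.45
```

View pics/k3.png

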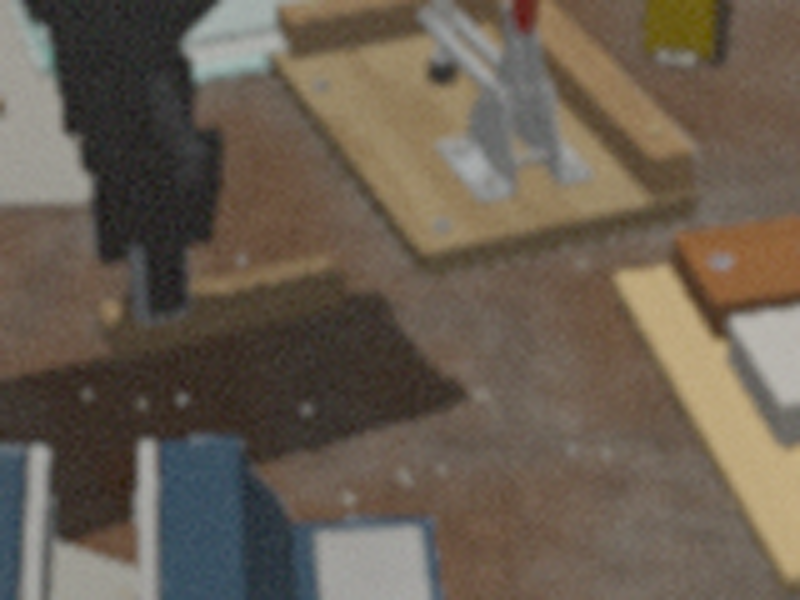

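```bash
python3 -m jog '[0,0,0.03,0,0,10,0.45, 0,0,0.02,0,0,10,0.45, 0,0,0,0,0,10,0.45, 0,0,0,0,0,10,0.45, 0,0,0,0,0,10,0.45, 0,0,0,0,0,10,0.45, 0,0,0,0,0,10,0.45, 0,0,0,0,0,10,0.45]'; python3 -m jog '[0,0,0,0,0,10,0.45, 0,0,0,0,0,10,0.45, 0,0,0,0,0,10,0.45, 0,0,0,0,0,10,0.45, 0,0,0,0,0,10,0.45, 0,0,0,0,0,10,0.45, 0,0,0,0,0,10,0.45, 0,0,0,0,0,10,0.45]';python3 -m jog '[0,0,0,0,0,9,0.45, 0,0,0,0,0,9,0.45, 0,0,0,0,0,0,0.45,0,0,0,0,0,0,0.45]'
```

```text
clock: 14.15
eef_pos: [0.3906, 0.1029, 0.0686]
tcp_rot: [-3.124, -0.0, 1.644]
contact_force: [-0.3, -0.1, -0.2]
grip_width: 0.451
clock: 15.15
eef_pos: [0.3906, 0.1029, 0.0686]
tcp_rot: [-3.123, 0.002, 3.041]
contact_force: [-0.0, 0.2, 0.3]
grip_width: 0.447
clock: 15.65
eef_pos: [0.3902, 0.1028, 0.068]
tcp_rot: [-3.122, 0.001, -2.936]
contact_force: [-0.7, 0.5, 1.0]
grip_width: 0.451
```

```bash
python3 -m jog '[-0.0046,0.0225,0,1.1,0.23,0.5,0.45, 0,0,-0.03,0,0,0,0.45, 0,0,-0.02,0,0,0,0.45, 0,0,-0.005,0,0,0,0.45, 0,0,0,0,0,0,0.45]'
python3 v.py k4 230 180 390 300
```

```text
clock: 16.27
eef_pos: [0.3852, 0.1252, 0.0126]
tcp_rot: [-3.141, 0.0, -2.926]
contact_force: [0.1, 0.0, 0.5]
grip_width: 0.444
16.325 [0.3857 0.1253 0.013 ] [-3.1415e+00  1.2000e-03 -2.9258e+00] [0.13 1.71 0.34] 0.451
```

View pics/k4.png

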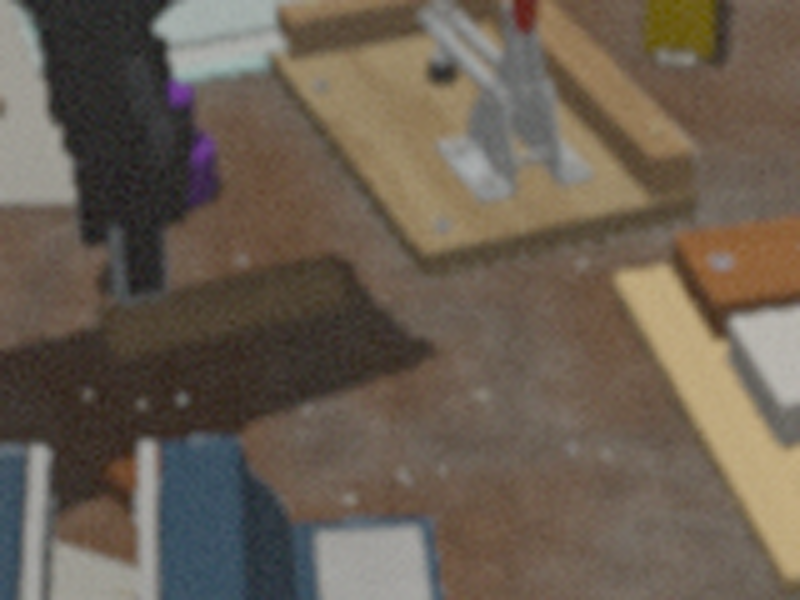

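```bash
python3 -m jog '[0,0,-0.012,0,0,0,0.45, 0,0,-0.01,0,0,0,0.45, 0,0,-0.003,0,0,0,0.45, 0,0,0,0,0,0,0.45, 0,0,0,0,0,0,0.45]'
python3 v.py k5 230 180 390 300
```

```text
clock: 16.95
eef_pos: [0.3853, 0.1252, -0.0125]
tcp_rot: [-3.141, 0.001, -2.925]
contact_force: [0.4, 0.7, -0.1]
grip_width: 0.448
17.0 [ 0.3854  0.1253 -0.0124] [-3.1415e+00  7.0000e-04 -2.9252e+00] [-0.31  0.13  0.24] 0.45
```

View pics/k5.png

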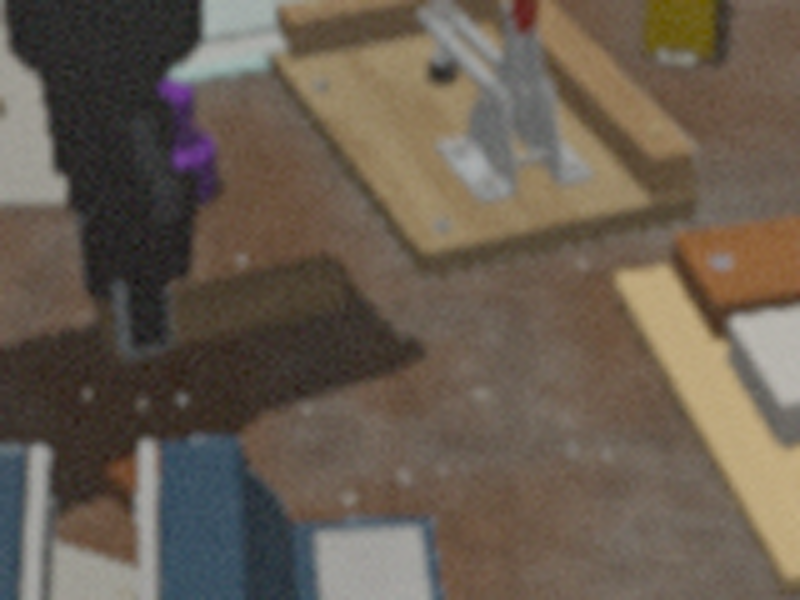

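```bash
python3 -m jog '[0,0,-0.004,0,0,0,0.42, 0,0,-0.002,0,0,0,0.42, 0,0,0,0,0,0,0.42, 0,0,0,0,0,0,0.42]'
```

```text
clock: 17.5
eef_pos: [0.3851, 0.1252, -0.0186]
tcp_rot: [-3.141, 0.0, -2.925]
contact_force: [0.2, -0.4, -0.2]
grip_width: 0.42
```

```bash
python3 -m jog '[0,0,-0.002,0,0,0,0.4, 0,0,0,0,0,0,0.4, 0,0,0,0,0,0,0.4]'; python3 v.py k6 230 180 390 300
```

```text
clock: 17.88
eef_pos: [0.3851, 0.1252, -0.0206]
tcp_rot: [-3.141, 0.0, -2.925]
contact_force: [-0.5, 0.9, -0.2]
grip_width: 0.403
17.925 [ 0.3851  0.1252 -0.0206] [-3.1414e+00  2.0000e-04 -2.9251e+00] [-0.15 -0.11  0.33] 0.405
```

View pics/k6.png

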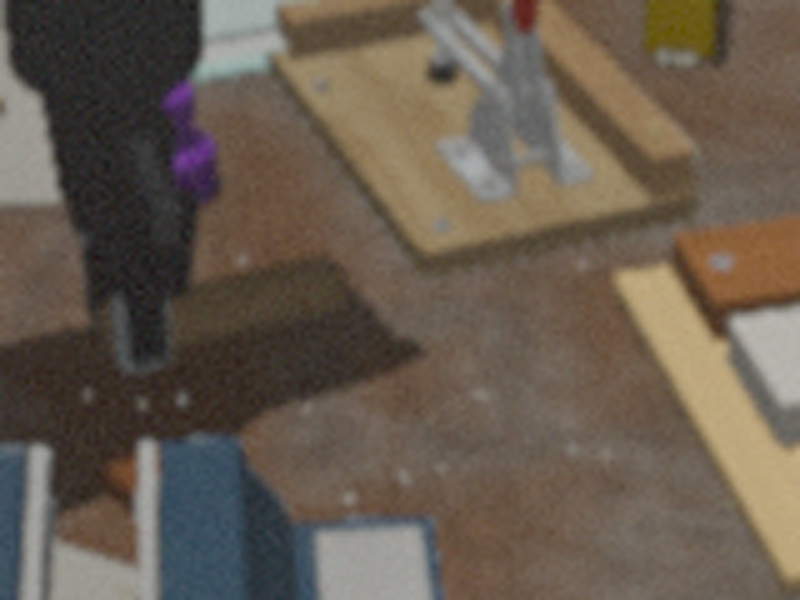

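```bash
python3 -m jog '[0,0,0,0,0,0,0.3, 0,0,0,0,0,0,0.2, 0,0,0,0,0,0,0.1, 0,0,0,0,0,0,0.1, 0,0,0,0,0,0,0.1]' 40
```

```text
clock: 18.55
eef_pos: [0.3852, 0.1252, -0.0204]
tcp_rot: [-3.141, 0.001, -2.925]
contact_force: [-1.2, 0.1, 4.5]
grip_width: 0.244
```

```bash
python3 -m jog '[0,0,0.02,0,0,0,0.1, 0,0,0.03,0,0,0,0.1, 0,0,0.03,0,0,0,0.1, 0,0,0,0,0,-9,0.1, 0,0,0,0,0,0,0.1]'; python3 v.py k7 230 180 390 300
```

```text
clock: 19.18
eef_pos: [0.385, 0.1251, 0.0593]
tcp_rot: [-3.141, 0.0, -3.081]
contact_force: [0.6, 0.2, -0.2]
grip_width: 0.245
19.225 [0.3847 0.125  0.059 ] [-3.1412e+00 -5.0000e-04 -3.0797e+00] [ 0.15 -0.31 -0.56] 0.246
```

View pics/k7.png

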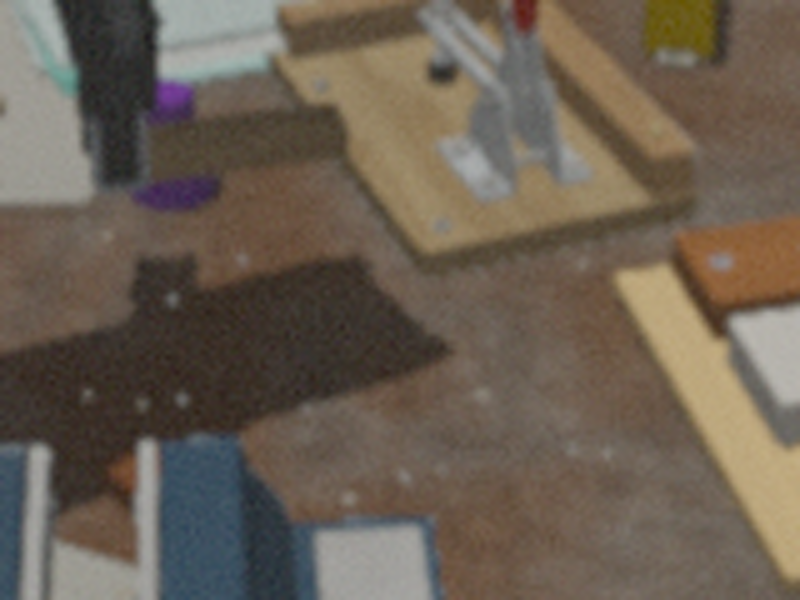

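```bash
cat > jf.py <<'E'
from h import *
ps={n:snap(n) for n in['top','side']}
def comp(q,o):
    x,y,a=q[:3];c,s=np.cos(a),np.sin(a)
    L=rect(x,y,a,.110,.204,.010,'abcd',off=o)
    for sy,ly in((-.069,.024),(.069,.054)):
        L+=rect(x-s*sy,y+c*sy,a,.064,ly,.030,'ab' ,off=o)
        L+=rect(x-s*sy,y+c*sy,a,.064,ly,.030,'c' if sy<0 else 'd',off=o)
    return L
def tl(q,o): return rect(q[0],q[1],q[2],.06,.06,.032,'abcd',off=o)
for nm in ('top','side','both'):
    P=[ps[nm]] if nm in ps else list(ps.values())
    for sg in (.6,1.0):
        j=fit(P,comp,[.6473,.0236,.055],sig=sg,w=.002)[0]
        t=fit(P,tl,[.6455,.0215,.055],sig=sg,w=.002)[0]
        c,s=np.cos(j[2]),np.sin(j[2]);d=t[:2]-j[:2]
        print(nm,sg,j.round(4),t.round(4),'tile local',round((c*d[0]+s*d[1])*1e3,1),round((-s*d[0]+c*d[1])*1e3,1))
E
python3 jf.py
```

```text
top 0.6 [0.6443 0.0237 0.0532] [0.6449 0.0227 0.0508] tile local 0.5 -1.0
top 1.0 [0.6443 0.0239 0.0532] [0.6452 0.0227 0.0582] tile local 0.8 -1.2
side 0.6 [0.6479 0.0214 0.0428] [0.6459 0.0203 0.0519] tile local -2.0 -1.1
side 1.0 [0.6478 0.0216 0.0386] [0.6461 0.0202 0.0512] tile local -1.8 -1.4
both 0.6 [0.6469 0.0235 0.0422] [0.6454 0.021  0.0541] tile local -1.6 -2.4
both 1.0 [0.6469 0.0236 0.0401] [0.6457 0.021  0.0519] tile local -1.3 -2.6
```

```bash
python3 -m jog '[0.01,-0.04,0,0,0,-0.5,0.1, 0.02,-0.05,0,0,0,0,0.1, 0.035,-0.04,0,0,0,0,0.1, 0.05,-0.019,0,0,0,0,0.1, 0.05,0,0,0,0,0,0.1, 0.042,0,-0.02,0,0,0,0.1, 0,0,0,0,0,0,0.1, 0,0,0,0,0,0,0.1]'; python3 v.py k8 310 190 470 310
```

```text
clock: 20.32
eef_pos: [0.5905, -0.0238, 0.0381]
tcp_rot: [3.142, -0.003, -3.09]
contact_force: [-0.2, -0.3, 0.1]
grip_width: 0.243
20.375 [ 0.5907 -0.0238  0.039 ] [-3.1416e+00 -1.9000e-03 -3.0904e+00] [-0.36 -0.37 -1.05] 0.246
```

View pics/k8.png

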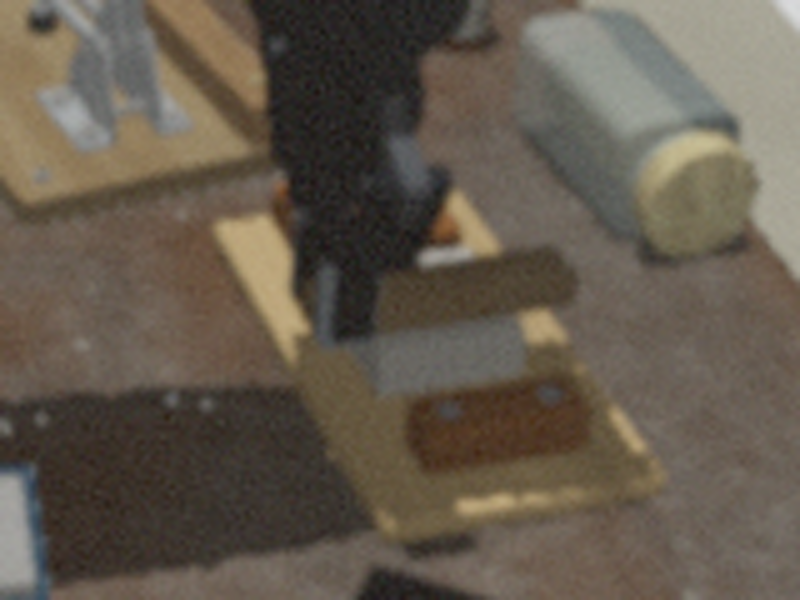

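```bash
cat > dp.py <<'E'
from h import *
W=[cloud(snap('side')) for _ in range(4)]
w=np.nanmean(np.stack(W),0)
J=np.array([.646,.0227]);a=.053;c,s=np.cos(a),np.sin(a)
d=w[...,:2]-J
L=np.dstack([c*d[...,0]+s*d[...,1],-s*d[...,0]+c*d[...,1],w[...,2]])*1000
for x0 in (-5,10,22):
    print('x',x0)
    for col in range(380,440,1):
        pts=L[235:300,col]
        m=(pts[:,0]>x0-40)&(pts[:,0]<x0+40)
        k=np.where(abs(pts[:,0]-x0)<3)[0]
    m=(abs(L[...,0]-x0)<2.5)&(L[...,1]>-110)&(L[...,1]<60)&(L[...,2]<90)
    P=L[m];P=P[np.argsort(P[:,1])]
    for y in range(-100,60,3):
        q=P[(P[:,1]>=y)&(P[:,1]<y+3)]
        if len(q): print((round(float(q[:,1].mean()),1),round(float(q[:,2].min()),1),round(float(q[:,2].max()),1),len(q)),end=' ')
    print()
E
python3 dp.py
```

```text
x -5
(-98.8, 10.3, 10.8, 3) (-95.3, 10.3, 11.1, 4) (-91.8, 9.7, 9.9, 3) (-90.1, 10.1, 11.4, 3) (-87.3, 10.6, 11.3, 3) (-83.2, 9.7, 23.5, 5) (-80.7, 10.4, 30.9, 24) (-76.9, 30.4, 31.0, 3) (-74.5, 30.4, 31.6, 3) (-71.2, 30.3, 31.4, 2) (-68.8, 29.8, 31.5, 3) (-65.8, 30.1, 31.6, 4) (-62.3, 30.1, 31.5, 3) (-59.4, 29.7, 30.6, 2) (-56.0, 63.5, 75.1, 15) (-54.2, 61.6, 74.6, 3) (-51.2, 74.6, 75.4, 3) (-47.8, 74.6, 75.3, 3) (-44.3, 74.4, 75.1, 2) (-41.0, 74.4, 75.0, 3) (-37.8, 74.7, 74.9, 2) (-36.6, 74.4, 74.4, 1) (-31.7, 11.9, 32.5, 17) (-30.1, 11.0, 40.1, 10) (-26.6, 32.6, 33.4, 3) (-23.5, 32.7, 33.0, 2) (-21.0, 32.4, 63.7, 3) (-5.0, 53.6, 53.6, 1) 
x 10
(-97.9, 9.4, 11.1, 3) (-95.7, 9.7, 11.3, 3) (-92.4, 9.7, 10.8, 2) (-90.1, 9.8, 10.3, 2) (-87.2, 9.9, 10.3, 3) (-83.5, 9.6, 11.9, 6) (-80.9, 12.7, 30.5, 20) (-77.8, 29.4, 30.8, 4) (-75.2, 30.4, 31.6, 2) (-71.8, 30.2, 31.0, 3) (-68.7, 30.5, 31.2, 3) (-64.8, 30.1, 30.3, 2) (-62.5, 29.9, 30.7, 4) (-59.3, 30.7, 31.2, 3) (-55.6, 62.0, 75.4, 10) (-54.3, 61.4, 75.2, 6) (-50.4, 74.3, 75.1, 3) (-47.7, 74.4, 74.7, 2) (-44.5, 74.5, 74.8, 3) (-41.7, 74.5
[... 332 characters left out ...]
, 3) (-86.5, 9.9, 10.6, 3) (-83.7, 9.8, 11.3, 3) (-80.9, 10.1, 30.8, 24) (-77.1, 29.7, 30.4, 3) (-73.9, 30.2, 31.6, 4) (-71.8, 30.7, 31.3, 2) (-68.9, 30.8, 31.3, 3) (-65.2, 30.6, 30.9, 3) (-62.6, 30.8, 31.1, 3) (-58.5, 30.2, 30.5, 3) (-55.7, 62.3, 75.1, 16) (-53.1, 75.0, 75.4, 3) (-50.6, 74.6, 74.6, 1) (-47.9, 74.8, 74.8, 3) (-44.4, 74.5, 74.7, 2) (-40.9, 74.6, 74.7, 2) (-38.4, 49.4, 74.7, 3) (-36.7, 74.4, 74.4, 1) (-31.6, 12.9, 32.4, 17) (-30.0, 10.3, 40.8, 12) (-25.5, 32.6, 33.1, 2) (-24.3, 31.9, 31.9, 1) (-21.6, 32.4, 32.9, 3) (-13.8, 59.4, 59.4, 1) (-11.8, 58.4, 58.4, 1) (42.2, 24.0, 30.1, 6) (45.4, 21.8, 30.6, 2) dp.py:3: RuntimeWarning: Mean of empty slice
  w=np.nanmean(np.stack(W),0)
```

```bash
cat > face.py <<'E'
from h import *
import sys,warnings;warnings.simplefilter('ignore')
w=np.nanmean(np.stack([cloud(snap('side')) for _ in range(4)]),0)
J=np.array([.646,.0227]);a=.053;c,s=np.cos(a),np.sin(a)
d=w[...,:2]-J
L=np.dstack([c*d[...,0]+s*d[...,1],-s*d[...,0]+c*d[...,1],w[...,2]])*1000
def face(n,xr,yr,zr):
    m=(L[...,0]>xr[0])&(L[...,0]<xr[1])&(L[...,1]>yr[0])&(L[...,1]<yr[1])&(L[...,2]>zr[0])&(L[...,2]<zr[1])
    P=L[m]
    if len(P)<10: print(n,'few',len(P));return
    for _ in range(3):
        k=np.polyfit(P[:,0],P[:,1],1);e=P[:,1]-np.polyval(k,P[:,0]);P=P[abs(e)<2.5*e.std()+.01]
    print(n,len(P),'y@-30,0,30',np.polyval(k,[-30,0,30]).round(2),'slope',round(k[0],4),'x',P[:,0].min().round(1),P[:,0].max().round(1))
z0=float(sys.argv[1]) # strip bottom mm
face('cleat',(-28,28),(-84,-78),(14,27))
face('tile',(-25,28),(-38,-27),(14,29))
face('strip',(-25,40),(-60,-51),(z0+3,z0+11))
m=(abs(L[...,1]+44)<6)&(L[...,2]>z0+11)&(L[...,2]<z0+17)
P=L[m]
if len(P):print('top',P[:,2].mean(),'slope',np.polyfit(P[:,0],P[:,2],1)[0],'xmax',np.percentile(P[:,0],[1,99]))
s_=r.sense();print(s_['clock'],s_['eef_pos'].round(4),s_['tcp_rot'].round(4),s_['contact_force'].round(2))
E
python3 face.py 60.6
```

```text
cleat 159 y@-30,0,30 [-80.9  -80.88 -80.86] slope 0.0007 x -27.7 27.5
tile 156 y@-30,0,30 [-31.54 -31.52 -31.5 ] slope 0.0007 x -24.8 27.6
strip 112 y@-30,0,30 [-55.72 -55.87 -56.02] slope -0.005 x -24.0 37.0
top 75.1435330444754 slope 0.0012038990767311044 xmax [-677.88892276   35.0192268 ]
20.775 [ 0.5921 -0.0238  0.0401] [-3.1413e+00  1.2000e-03 -3.0909e+00] [-0.39  0.03 -0.51]
```

```bash
python3 -m jog '[0,0.0005,-0.012,0,0,0.3,0.1, 0,0,-0.01,0,0,0,0.1, 0,0,-0.003,0,0,0,0.1, 0,0,0,0,0,0,0.1, 0,0,0,0,0,0,0.1, 0,0,0,0,0,0,0.1]';  python3 face.py 36
```

```text
clock: 21.52
eef_pos: [0.5924, -0.0233, 0.0147]
tcp_rot: [-3.141, 0.001, -3.086]
contact_force: [0.1, 0.7, -0.5]
grip_width: 0.244
cleat 155 y@-30,0,30 [-80.83 -80.88 -80.92] slope -0.0015 x -27.9 27.6
tile 33 y@-30,0,30 [-31.53 -31.66 -31.79] slope -0.0044 x -23.8 27.6
strip 107 y@-30,0,30 [-55.33 -55.2  -55.07] slope 0.0043 x -24.9 36.4
top 49.84138492016817 slope -0.00030598591581651116 xmax [-679.65490697   35.23760161]
21.725 [ 0.5923 -0.0233  0.0146] [-3.1413e+00  7.0000e-04 -3.0858e+00] [-0.01 -0.29 -0.17]
```

```bash
python3 -m jog '[0,0,-0.005,0,0,0,0.1, 0,0,-0.005,0,0,0,0.1, 0,0,-0.005,0,0,0,0.1, 0,0,0,0,0,0,0.1]';  python3 face.py 20; python3 v.py k9 310 190 470 310
```

```text
clock: 22.22
eef_pos: [0.5914, -0.0233, -0.0014]
tcp_rot: [-3.142, -0.001, -3.086]
contact_force: [-0.1, 0.8, -0.1]
grip_width: 0.245
cleat 153 y@-30,0,30 [-80.83 -80.91 -80.99] slope -0.0026 x -27.9 27.6
tile few 0
strip 55 y@-30,0,30 [-56.41 -56.4  -56.39] slope 0.0003 x -23.7 36.4
top 34.01929271544489 slope -0.00012217096970769146 xmax [-678.75612427   34.43718491]
22.425 [ 5.923e-01 -2.330e-02 -5.000e-04] [-3.1414e+00  6.0000e-04 -3.0858e+00] [ 0.27 -0.35 -0.85]
22.475 [ 5.923e-01 -2.330e-02 -4.000e-04] [-3.1413e+00  7.0000e-04 -3.0858e+00] [ 0.87 -0.59 -0.15] 0.244
```

View pics/k9.png

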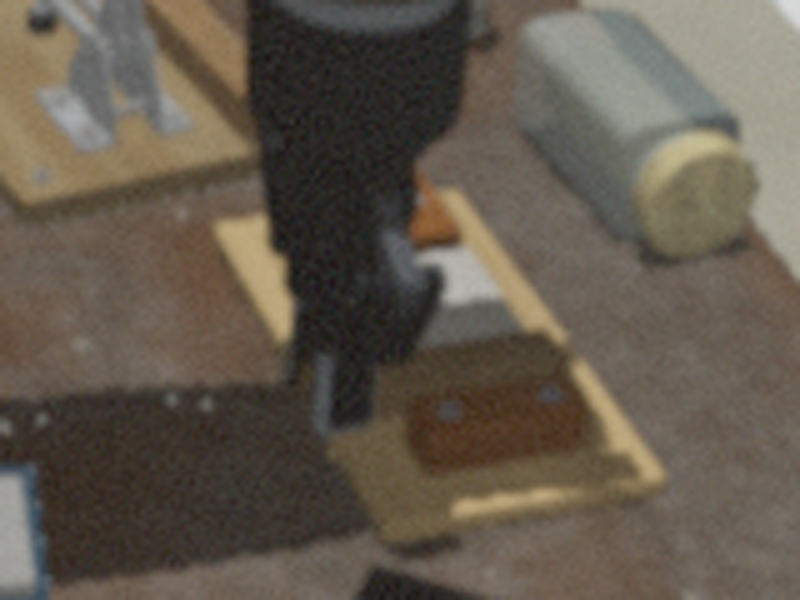

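```bash
python3 -m jog '[0,0,-0.004,0,0,0,0.1, 0,0,-0.003,0,0,0,0.1, 0,0,-0.002,0,0,0,0.1, 0,0,0,0,0,0,0.1,0,0,0,0,0,0,0.1]';  python3 face.py 10.5
```

```text
clock: 23.1
eef_pos: [0.5921, -0.0233, -0.0096]
tcp_rot: [-3.141, 0.0, -3.086]
contact_force: [-0.0, -0.4, 0.8]
grip_width: 0.246
cleat 153 y@-30,0,30 [-80.93 -80.91 -80.9 ] slope 0.0006 x -27.6 28.0
tile 76 y@-30,0,30 [-34.02 -33.52 -33.03] slope 0.0166 x -16.3 26.6
strip few 0
top 25.070985008744945 slope 0.0013803111192414149 xmax [-678.90519821   34.94709956]
23.3 [ 0.5922 -0.0233 -0.0095] [-3.1414e+00  5.0000e-04 -3.0858e+00] [-0.02 -0.01  0.07]
```

```bash
python3 -m jog '[0,0,-0.0007,0,0,0,0.1, 0,0,0,0,0,0,0.1, 0,0,0,0,0,0,0.28, 0,0,0,0,0,0,0.32, 0,0,0,0,0,0,0.38, 0,0,0,0,0,0,0.45, 0,0,0,0,0,0,0.45]';python3 v.py m1 310 190 470 310
```

```text
clock: 24.18
eef_pos: [0.5921, -0.0233, -0.0103]
tcp_rot: [-3.141, 0.0, -3.086]
contact_force: [-0.5, -0.1, 1.5]
grip_width: 0.449
24.225 [ 0.5921 -0.0233 -0.0103] [-3.1414e+00  3.0000e-04 -3.0858e+00] [-0.06 -0.14  0.69] 0.448
```

View pics/m1.png

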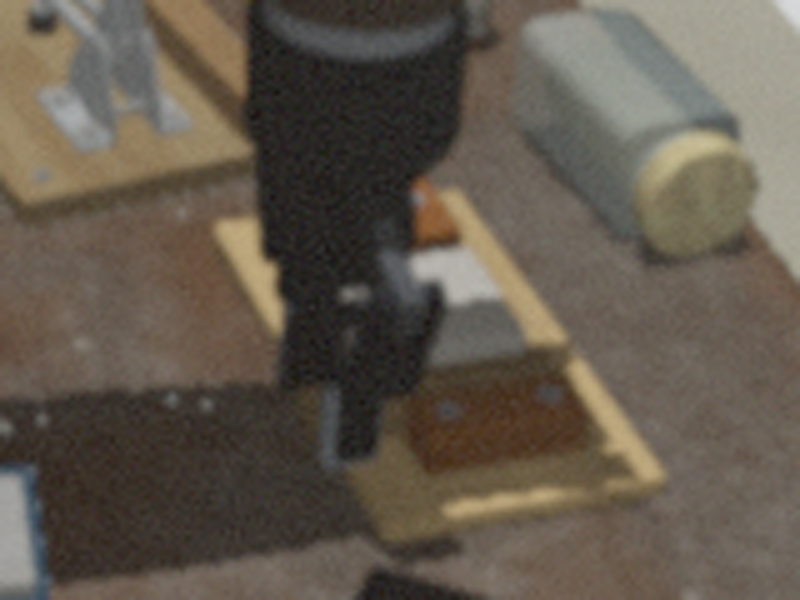

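```bash
python3 -m jog '[0,0,0.02,0,0,0,0.45, 0,0,0.04,0,0,0,0.45, 0,0,0.03,0,0,0,0.6, 0.01,0.01,0,0,0,-10,1, 0.01,0.01,0,0,0,-10,1, 0.01,0.01,0,0,0,-10,1, 0.01,0.01,0,0,0,-10,1, 0.013,0.0045,0,0,0,-10,1]'; python3 -m jog '[0,0,0,0,0,-10,1, 0,0,0,0,0,-10,1, 0,0,0,0,0,-10,1, 0,0,0,0,0,-10.1,1, 0,0,0,0,0,0,1, 0,0,0,0,0,0,1]'; python3 face.py 10; python3 v.py m2 310 190 470 310
```

```text
clock: 25.22
eef_pos: [0.6452, 0.0218, 0.0796]
tcp_rot: [-3.141, -0.0, 2.32]
contact_force: [-0.3, -0.2, -0.1]
grip_width: 1.003
clock: 25.98
eef_pos: [0.645, 0.0212, 0.0796]
tcp_rot: [-3.141, 0.0, 1.627]
contact_force: [-0.4, 0.5, -1.0]
grip_width: 1.002
cleat 160 y@-30,0,30 [-81.11 -81.07 -81.04] slope 0.0011 x -27.9 27.8
tile 107 y@-30,0,30 [-33.13 -33.09 -33.05] slope 0.0014 x -24.4 27.3
strip few 0
top 24.389170105708544 slope 0.0009835506505454584 xmax [-679.123207     34.81980389]
26.175 [0.6451 0.0212 0.0797] [-3.1414e+00  2.0000e-04  1.6258e+00] [ 0.3  -0.84 -0.43]
26.225 [0.6451 0.0212 0.0797] [-3.1414e+00  3.0000e-04  1.6256e+00] [ 0.68  0.39 -0.14] 1.0
```

View pics/m2.png

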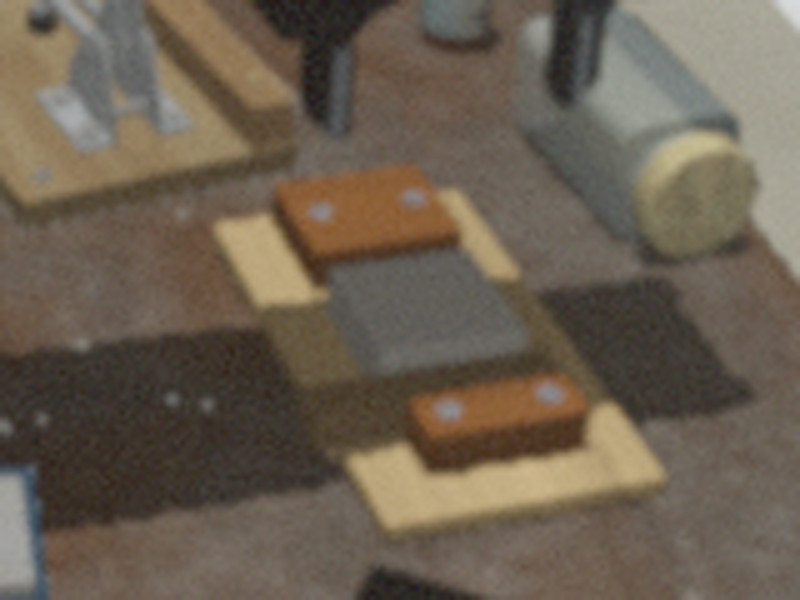

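```bash
python3 -m jog '[0,0,-0.03,0,0,0,1, 0,0,-0.03,0,0,0,1, 0,0,0,0,0,0,1, 0,0,0,0,0,0,1]'; python3 v.py m3 310 190 470 310
```

```text
clock: 26.72
eef_pos: [0.6458, 0.0212, 0.0207]
tcp_rot: [3.14, 0.0, 1.625]
contact_force: [0.7, 0.2, 1.0]
grip_width: 0.998
26.775 [0.6464 0.0212 0.0213] [3.1391e+00 3.0000e-04 1.6250e+00] [0.41 0.84 0.49] 1.001
```

View pics/m3.png

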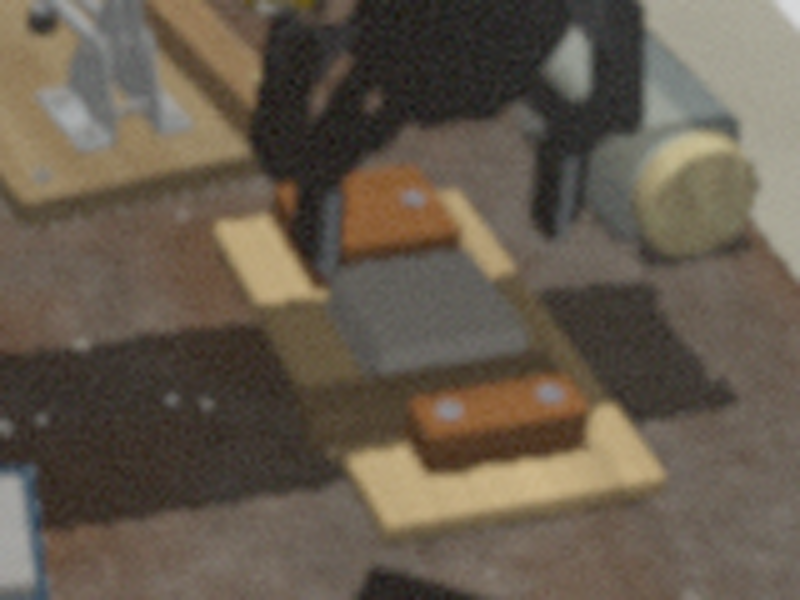

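```bash
python3 -m jog '[0,0,-0.015,0,0,0,1, 0,0,-0.01,0,0,0,1, 0,0,-0.002,0,0,0,1, 0,0,0,0,0,0,1, 0,0,0,0,0,0,1]'; python3 v.py m4 310 190 470 310
```

```text
clock: 27.4
eef_pos: [0.6454, 0.0212, -0.007]
tcp_rot: [3.141, 0.0, 1.625]
contact_force: [0.2, 0.4, 0.5]
grip_width: 0.997
27.45 [ 0.6454  0.0212 -0.0069] [3.1411e+00 2.0000e-04 1.6248e+00] [0.1  0.28 0.89] 1.006
```

View pics/m4.png

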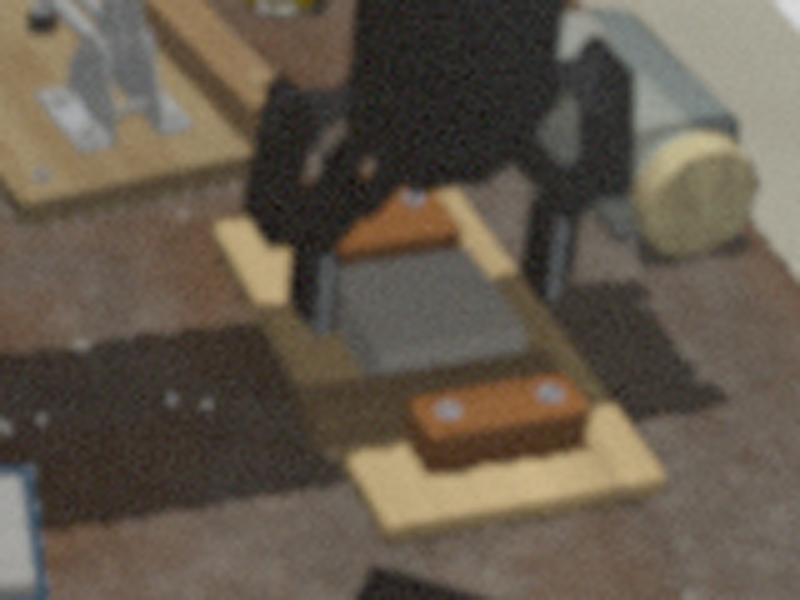

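```bash
python3 -m jog '[0,0,-0.004,0,0,0,1, 0,0,0,0,0,0,0.85, 0,0,0,0,0,0,0.75, 0,0,0,0,0,0,0.65, 0,0,0,0,0,0,0.55, 0,0,0,0,0,0,0.5, 0,0,0,0,0,0,0.5]' 40;  python3 face.py 10;python3 v.py m5 310 190 470 310
```

```text
clock: 28.32
eef_pos: [0.6453, 0.0212, -0.011]
tcp_rot: [3.141, 0.0, 1.625]
contact_force: [0.3, -0.5, 2.9]
grip_width: 0.691
cleat 163 y@-30,0,30 [-80.98 -80.99 -81.  ] slope -0.0003 x -27.8 27.7
tile 101 y@-30,0,30 [-32.64 -33.03 -33.42] slope -0.0129 x -24.7 27.2
strip few 0
top 24.42269642333178 slope 0.0009790304380876346 xmax [-679.50678157   34.60722455]
28.525 [ 0.6453  0.0212 -0.011 ] [3.1413e+00 2.0000e-04 1.6249e+00] [ 0.51 -0.31  2.81]
28.575 [ 0.6453  0.0212 -0.011 ] [3.1412e+00 2.0000e-04 1.6249e+00] [ 0.2  -0.66  3.51] 0.695
```

View pics/m5.png

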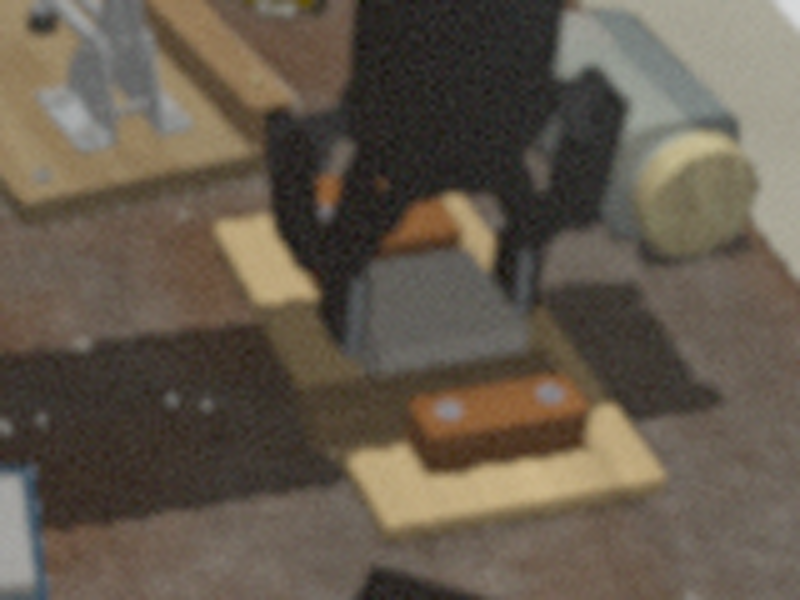

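```bash
python3 -m jog '[0,-0.001,0,0,0,0,0.5, 0,-0.001,0,0,0,0,0.5, 0.0001,-0.0008,0,0,0,0,0.5, 0,0,0,0,0,0,0.5, 0,0,0,0,0,0,0.5]'; python3 -m jog '[0,-0.0005,0,0,0,0,0.5, 0.0001,-0.0005,0,0,0,0,0.5, 0,0,0,0,0,0,0.5, 0,0,0,0,0,0,0.5]'
```

```text
clock: 29.2
eef_pos: [0.6454, 0.0187, -0.011]
tcp_rot: [3.141, -0.0, 1.625]
contact_force: [0.9, 4.1, 4.8]
grip_width: 0.695
clock: 29.7
eef_pos: [0.6454, 0.0179, -0.011]
tcp_rot: [3.141, -0.001, 1.625]
contact_force: [0.3, 3.3, 6.3]
grip_width: 0.691
```

```bash
python3 -m jog '[0,-0.0005,0,0,0,0,0.5, 0,0,0,0,0,0,0.5, 0,0,0,0,0,0,0.5]'; python3 -m jog '[0,-0.0005,0,0,0,0,0.5, 0,0,0,0,0,0,0.5, 0,0,0,0,0,0,0.5]'; python3 -m jog '[0,-0.0005,0,0,0,0,0.5, 0,0,0,0,0,0,0.5, 0,0,0,0,0,0,0.5]'; python3 face.py 10;
```

```text
clock: 30.08
eef_pos: [0.6455, 0.0179, -0.011]
tcp_rot: [3.141, -0.001, 1.625]
contact_force: [-0.1, 4.8, 5.8]
grip_width: 0.691
clock: 30.45
eef_pos: [0.6455, 0.0179, -0.011]
tcp_rot: [3.141, -0.002, 1.626]
contact_force: [-0.4, 7.1, 5.2]
grip_width: 0.696
clock: 30.82
eef_pos: [0.6454, 0.0179, -0.011]
tcp_rot: [3.141, -0.003, 1.626]
contact_force: [-0.9, 7.2, 4.6]
grip_width: 0.693
cleat 157 y@-30,0,30 [-80.89 -80.97 -81.05] slope -0.0027 x -27.7 27.8
tile 73 y@-30,0,30 [-35.25 -35.29 -35.33] slope -0.0012 x -23.7 27.1
strip few 0
top 24.408684517048762 slope 0.0011858672913022741 xmax [-679.03866925   35.48936376]
31.025 [ 0.6454  0.0179 -0.011 ] [ 3.1412e+00 -3.1000e-03  1.6260e+00] [-0.27  7.08  5.15]
```

```bash
python3 -m jog '[0,-0.001,0,0,0,0,0.5, 0,0,0,0,0,0,0.5, 0,-0.001,0,0,0,0,0.5, 0,0,0,0,0,0,0.5, 0,0,0,0,0,0,0.5, 0,0,0,0,0,0,0.5]' 60;  python3 face.py 10;python3 v.py n1 310 190 470 310
```

```text
clock: 31.78
eef_pos: [0.6454, 0.018, -0.0109]
tcp_rot: [3.141, -0.007, 1.627]
contact_force: [0.1, 13.2, 5.2]
grip_width: 0.689
cleat 161 y@-30,0,30 [-80.89 -80.95 -81.01] slope -0.002 x -27.3 27.2
tile 77 y@-30,0,30 [-35.51 -35.39 -35.28] slope 0.0039 x -23.8 27.9
strip few 0
top 24.42686494572533 slope 0.0008859216254357006 xmax [-677.88325861   35.53447176]
31.975 [ 0.6454  0.018  -0.0109] [ 3.141  -0.0065  1.6273] [-0.72 12.52  5.89]
32.025 [ 0.6454  0.018  -0.0109] [ 3.1411 -0.0065  1.6273] [-1.03 12.32  6.79] 0.686
```

View pics/n1.png

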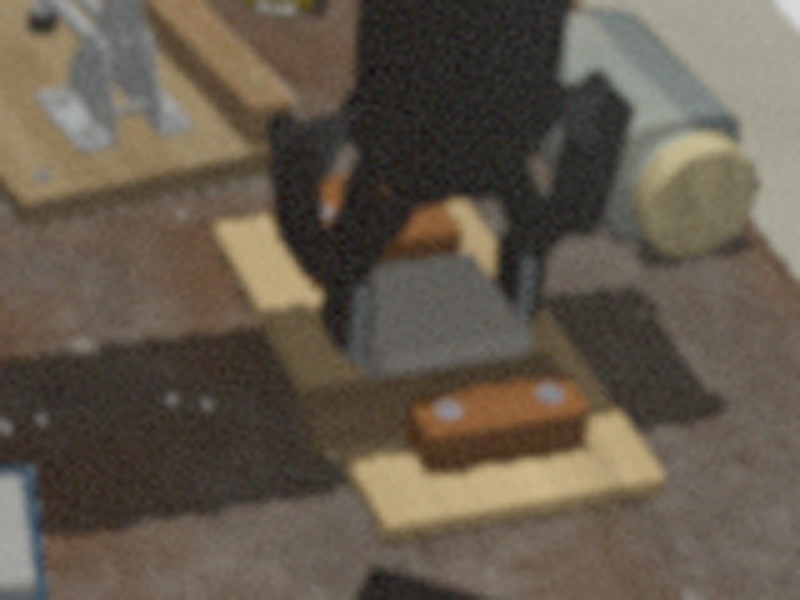

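```bash
python3 - <<'E'
from h import *
import warnings;warnings.simplefilter('ignore')
q=snap('side');w=np.nanmean(np.stack([cloud(q)]+[cloud(snap('side')) for _ in range(3)]),0)
a=.0537;c,s=np.cos(a),np.sin(a);d=w[...,:2]-[.646,.0227]
L=np.dstack([c*d[...,0]+s*d[...,1],-s*d[...,0]+c*d[...,1],w[...,2]])*1000
def pl(n,m):
    P=L[m];A=np.c_[P[:,0],P[:,1],np.ones(len(P))];k=np.linalg.lstsq(A,P[:,2],rcond=None)[0]
    print(n,len(P),'slopes',k[:2].round(4),'z',P[:,2].mean().round(2),'y',np.percentile(P[:,1],[2,98]).round(1),'x',np.percentile(P[:,0],[2,98]).round(1))
pl('tile top',(abs(L[...,0])<22)&(L[...,1]>-33)&(L[...,1]<8)&(L[...,2]>28)&(L[...,2]<38))
pl('strip top',(L[...,0]>-60)&(L[...,0]<34)&(L[...,1]>-54)&(L[...,1]<-37)&(L[...,2]>21)&(L[...,2]<28))
print('weight foot',fit([q],lambda v,o:circ(v[0],v[1],.020+o,.038),[.5406,-.2775])[0],'knob',fit([q],lambda v,o:circ(v[0],v[1],.012+o,.066),[.5406,-.2775])[0])
s=r.sense();print(s['clock'],s['contact_force'],s['torque'])
E
```

```text
tile top 281 slopes [ 0.0027 -0.0003] z 32.76 y [-32.4   6.9] x [-21.1  21.3]
strip top 244 slopes [-0.0012  0.0052] z 24.7 y [-52.9 -37.5] x [-58.3  31.5]
weight foot [ 0.54003113 -0.27766604] knob [ 0.53941826 -0.27824263]
32.225 [-0.47534609 12.33405912  6.98118084] [ 2.27668749  0.25012504 -0.33017796]
```

Everything checks out: the tile and strip are flat, the push holds at about 12 N, and the weight is in its recess. Handing in.

```bash
python3 -c "
from cell import r
print(r.finish_job());s=r.sense();print(s['clock'],s['contact_force'])"
```

```text
the job is handed in; nothing more can be done
None
the job is handed in; nothing more can be done
```

I moved the steel weight into the small recess and laid the strip flat in the wide gap by the thin cleat, then let go of it. I finished gripping the tile front and back and pressing it against the strip. The job is handed in at about 32 s, and no verdict was given.

**Last checks before handing in:**
- **Push:** the wrist force held at about 12 N. Sliding the tile took 3–5 N, so I estimate more than 7 N on the strip and cleat. That is worked out from the wrist force, not measured at the contacts.
- **Tile and strip:** both were flat to within about 0.005 rad by depth. The tile's face was about 35 mm from the jig's centre line, where it should be with the strip tight against the cleat. The strip's middle was about 13–15 mm from the tile's middle along the gap, so it backs the tile's whole side.
- **Weight:** it stood in the small recess, fitted at (0.540, -0.278) against (0.5406, -0.2775) for the recess. This comes from the side camera, because the arm hid it from the top camera.
- **Wide offcut:** I never reached for it, but I did not measure it again at the end.

**What disagreed or went wrong:**
- **Finger height:** the fingertips were about 40 mm higher than the reported tool position implied. I set heights from the camera and from contact.
- **Strip grasp:** the first approach stopped short because the last joint reached its limit. I turned the gripper half a turn and tried again.
- **Cameras:** the two views differed by 2–3 mm on positions, so I used side-camera depth to line up the strip with the gap and the tile.

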